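Refit the washed air filter in the topping unit

TASK

Take the washed metal air filter out of the draining rack and refit it in the topping unit: set its lower edge down into the channel of the filter bay with its top leaning out of the machine, then push it back upright until it rests fully home on the stops under the header, and swing the red-knobbed turn-latch fully down to level across it (the latch may be hanging across the empty bay; nothing goes in past it until it is swung up). Leave the two chopping boards in the rack, the sauce bottle and the spice jar where they are.

Things in the scene. Friction and masses are not known exactly. Their poses are not given: they have to be found in the camera images.
- unit: Steel countertop topping unit fixed to the bench, 660 mm long, 335 deep, 225 high. Unit axes: x into the machine (away from its front, roughly world +y), y along its front, away from its pans, z up. Origin: at bench height under the middle of the filter bay, at the inner face of the channel lip. Fascia at x 10 mm; the bay is a recess between jambs at y +-84 mm; rear stops at x 38 mm.
- bay (a point): Middle of the channel floor's front edge (unit axes 0, 0, 45 mm). The channel is the slot x 0 to 21, y -84 to 84 mm; lip (x -3 to 0), end caps and back wall rise 22 mm above its floor. A filter with its lower edge in it rests by itself leaning out about 30 degrees on the lip; pushed past upright it rests by itself leaning back 7 to 12 degrees on the stops.
- filter: Air filter to be fitted: flat aluminium-framed mesh panel, 10 mm thick (its x), 160 mm wide (its y), 140 mm high (its z), 0.13 to 0.25 kg. Origin at the middle of its lower edge face. Both faces are alike; either may face out. It starts standing upright (within 3 degrees) in one of the three slots of the rack, lower edge 12 mm above the bench.
- filter_top (a point): Middle of the filter's top edge face, 140 mm above its origin; axes as the filter's.
- rack: Steel wire draining rack fixed on the bench, 195 mm long (its x), 120 mm wide (its y), origin under its middle, slots at its x -64, 0 and +64 mm, each between wire hoops 70 mm high; the panels stand along its y, 12 mm above the bench.
- board_green: Green plastic chopping board, 10 x 170 x 150 mm high, standing in another slot of the rack, axes like the filter's, origin at the middle of its underside. To be left alone.
- board_yellow: Yellow plastic chopping board, same size and axes, in the remaining slot. To be left alone.
- latch (a joint): Angle (rad) of the turn-latch on the jamb next to the pans: 0 = closed, arm level across the filter, pointing to the unit's +y; 1.57 = arm straight up; more = leaning over towards the pans (unit -y). Range 0 to 2.2. Starts anywhere from 0.05 to 1.9; the bay is clear of it above about 1.4. Stays where it is left; moves with about 1.5 N at the knob.
- latch_pivot (a point): Pivot of the turn-latch: unit axes x 10, y -104 mm, z 120 mm; it turns about the unit's x axis. The flat arm is 16 mm wide, 5 mm thick, 68 mm long, its faces at x 2.5 to 7.5 mm.
- latch_knob (a point): Middle of the latch's red thumb knob, 58 mm from the pivot along the arm: a cylinder 16 mm in diameter standing out of the arm towards the front, from x 2 mm to x -26 mm in unit axes (this point is at x -12 mm).
- sauce_bottle: Amber bottle with orange cap, 66 mm in diameter, 200 mm tall, loose on the bench, origin under its middle. To be left alone.
- spice_jar: Clear jar with yellow label and white lid, 70 mm in diameter, 100 mm tall, loose on the bench, origin under its middle. To be left alone.
- header (a point): Middle of the front lower edge of the header that roofs the bay (unit axes x 10, y 0, z 192 mm; it reaches up to the unit's top at z 225 mm). Because of it the filter cannot be lowered in upright; fingers working in the bay must slant in under it.
- stops (a point): Middle of the upper rear stop bar, on its front face (unit axes x 38, y 0, z 182 mm), against which the home filter's top leans back.
Not all that is in view belongs to the job. Of the things that look like the filter, the middle-sized one is meant.

How it is judged:
By the outcome, as a careful person would: the job done as asked, in the order asked, and still so for the second after the job is handed in, with the robot touching nothing.
It also fails if it takes over 72 s, if anything falls off the work surface, if the arm or the gripper's body presses on something with over 40 N, if the wrist force passes 120 N, or if a joint passes its speed limit or range.

ROBOT

A 6-joint arm with a two-finger parallel gripper is mounted at the origin on the work surface. World frame = base frame: x ahead of the robot, y to its left, z up, the work surface at z = 0. Lengths are in m, angles in degrees, forces in N, time in s.
With the tool pointing down it reaches from about 0.25 to 0.8 m from the base axis. Payload 3.9 kg.
Tool frame: the origin (TCP) lies midway between the tips of the shut fingers; the grasp point (between the pads) lies env.grasp_offset behind it (env.grasp_offset is the distance from the TCP to the grasp point, in m); z points along the fingers, x is the direction in which the jaws open and shut, and the axes are right-handed (so a half turn about z gives the same grasp; the last joint's range is limited). The gripper opens to 85 mm and grips with 20 to 120 N. Pads are 22 mm wide; open, the fingers measure 114 mm over their backs; the gripper's body (76 mm by 85 mm) begins 54 mm behind the grasp point. The pads swing forward as they close: fully open they stand 13 mm farther back than shut.
Start: joints at [-73.453, 14.897, -7.913, 67.191, 0, 90], TCP at [0.15, -0.503, 0.203] pointing down, gripper open.
Joint ranges: [-159.42, 159.42], [-47.68, 98.78], [-73.54, 78.23], [-108.79, 121.32], [-90, 84.71], [-180, 180]. Speed limits (degrees/s): [147.25, 147.25, 180, 180, 180, 180].

INTERFACE

Orientations are given as [roll, pitch, yaw] about the fixed x, y, z axes, in that order (R = Rz(yaw) Ry(pitch) Rx(roll)).
In Python, from bench import env gives the robot as it stands.
- The arm moves only by the tool step_arm, never from a script. Its argument "deltas" is one flat list of numbers, 7 for each row, row after row: the turn, a rotation vector about the tool's x, y, z in degrees, then the shift along the tool's x, y, z in m, then the finger opening in m, from 0 to 0.0854. A call has 1 to 8 rows; each row is the pose to reach, as a shift and turn from the pose commanded when the call began, along the tool's axes at that moment; what a row does not reach only later rows make up. A row lasts 1/8 s, in which the tool goes at most 62.5 mm and 10.7 degrees, less where a joint would pass 70% of its speed; a pose out of reach is approached as far as the arm can. A call with a gripper value outside its range is refused whole. The fingers move at their own pace and stop on an object; "force" is the grip in N (left out, the last holds). Time passes only in rows, so rows that repeat a pose let the fingers close. It gives the time, the measured TCP pose, the force and the opening at its end, in the units of the state.
- env.sense(): the state, without advancing time (a new reading comes with each control period).
- env.camera(name): name is "side" or "top" or "wrist"; returns the picture (420x560x3 uint8, red, green, blue); there is no depth.
- env.get_calibration(name): a dict with "intrinsics" (3x3 intrinsics, pixels), "world_from_camera" (4x4, takes a point from camera to world coordinates). Camera axes: x right, y down, z forward; pixel columns grow to the right and rows downward; lengths in m; the calibration is good to about 2 mm. The wrist camera is an equidistant fisheye: a pixel r from the principal point sees the ray r / f radians off the axis. A picture is of the moment at which its call begins: read the wrist's pose just before it. get_calibration takes no time and is no camera call; for the wrist camera it gives the pose at the moment of the call.
- env.job_done(): hands the job in, once; it reports no verdict.
Trained networks look in the newest picture that a camera, given by its name, has taken for a name from the list of things; names that differ only in an ending like _2 or _b are one class to them, and where a whole thing is asked for, a point or a joint stands for the part that bears it (a point fixed in the world has none). Each returns a list of dicts, best first, with "score" (0 to 1); they miss things now and then, are a little off and sometimes report something else, mostly with a low value. They report only what shows in the picture. A call takes as long as a camera call. They do not tell look-alikes from the thing itself.
- env.search_frame(name, camera): "centre" ([x, y, z] in m, in world coordinates, good to about 4 mm: the middle of the surface that is visible of it).
- env.pinpoint(name, camera): "centre" ([x, y, z] in m, in world coordinates, good to about 4 mm: a listed point, or the origin of a listed thing).
The state is a dict: "time": time; "joint_pos": joint angles; "joint_vel": joint speeds; "effort": joint torques, N m; "tcp_pos": TCP position; "tool_rot": TCP orientation; "wrist_force": force on the tool from outside, world axes, zero at the start; "ft_torque": the same for the moment, N m; "finger_gap": opening from 0.0 (shut) to 1.0 (fully open).
Only numpy, scipy, OpenCV 4.12 (cv2) and the standard library are available. Lean on these libraries where they do the work, as an engineer would, in place of code of your own. Each camera call takes 0.05 s, during which the arm holds its last target.

## Working session

There is one attempt and no reset: what is moved stays moved. The work goes in short steps, Python scripts to look and compute and a tool call to move; the robot and the scene stay as the last step left them, time stands still between calls to the robot, and variables do not carry over. Pictures are saved under pics/ and viewed, and the job is handed in when it is done.

Besides the shell and the picture viewer there is one more tool, called after ">>>" as name(argument=value, ...), one argument or row to a line, values as JSON. step_arm: Moves the arm, as the interface text tells. Its arguments: {"type":"object","properties":{"deltas":{"type":"array","items":{"type":"number"}},"force":{"type":"number"}},"required":["deltas"]}

```bash
ls; mkdir -p pics; python3 - <<'E'
from bench import env
import cv2
print(env.sense(), env.grasp_offset)
for n in ("side","top","wrist"):
    im=env.camera(n); cv2.imwrite(f"pics/a_{n}.png",im[:,:,::-1])
    c=env.get_calibration(n); print(n,c)
E
```

```text
pics
{'time': 0.0, 'joint_pos': array([-7.34527771e+01,  1.49352273e+01, -7.98730464e+00,  6.71891998e+01,
       -3.35478010e-04,  9.00026506e+01]), 'joint_vel': array([-0.0390902 , -0.0273923 ,  0.01175269,  0.04019287,  0.08582991,
       -0.08915583]), 'effort': array([-1.51694647e-03, -4.05678892e+01,  2.53921080e+01,  1.89385348e-02,
       -1.09497805e-04,  4.90822742e-06]), 'tcp_pos': array([ 0.14930944, -0.50254605,  0.20225937]), 'tool_rot': array([ 1.79999659e+02,  1.11731808e-01, -7.34554276e+01]), 'wrist_force': array([ 0.30165227,  0.11214446, -0.21888268]), 'ft_torque': array([0.00750198, 0.01917329, 0.00536206]), 'finger_gap': 1.0000394769670884} 0.0187
side {'intrinsics': array([[409.5496417 ,   0.        , 279.46786767],
       [  0.        , 409.5496417 , 211.0774611 ],
       [  0.        ,   0.        ,   1.        ]]), 'world_from_camera': array([[ 0.82702218, -0.28356623,  0.48541168,  0.21552515],
       [-0.5616856 , -0.45261373,  0.69256776, -0.51818568],
       [ 0.02331516, -0.84541765, -0.53359666,  0.52427406],
       [ 0.        ,  0.        ,  0.      
[... 203 characters left out ...]
om_camera': array([[-0.00967837, -0.99369988,  0.11165521,  0.47189048],
       [-0.99994408,  0.0091419 , -0.00531571, -0.02673116],
       [ 0.00426148, -0.11170041, -0.99373279,  1.02309925],
       [ 0.        ,  0.        ,  0.        ,  1.        ]])}
wrist {'intrinsics': array([[325.1922621 ,   0.        , 275.1549257 ],
       [  0.        , 325.1922621 , 208.78556204],
       [  0.        ,   0.        ,   1.        ]]), 'world_from_camera': array([[ 0.285682  , -0.91737405, -0.27714734,  0.22023703],
       [-0.9583222 , -0.27410345, -0.08053483, -0.48339422],
       [-0.00208648,  0.2886038 , -0.95744634,  0.37363181],
       [ 0.        ,  0.        ,  0.        ,  1.        ]])}
```

View pics/a_side.png

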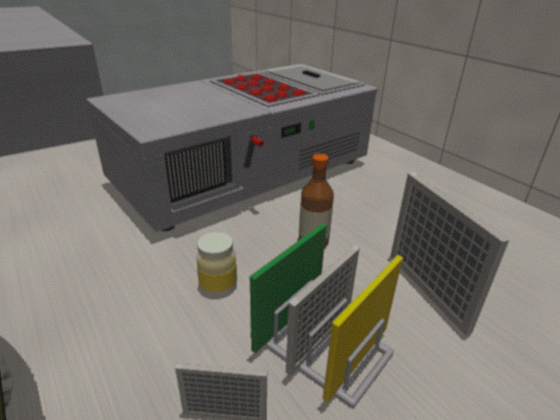

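View pics/a_top.png

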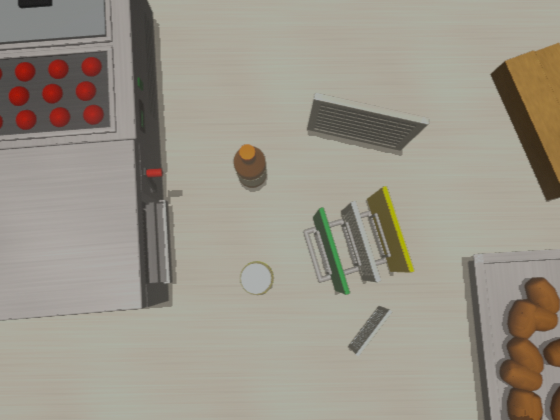

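View pics/a_wrist.png

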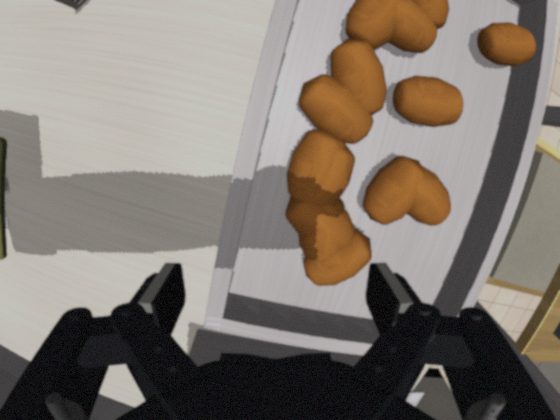

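```bash
python3 - <<'E'
from bench import env
import numpy as np
np.set_printoptions(precision=4,suppress=True)
for cam in ("side","top","wrist"):
  for n in ("filter","filter_top","rack","board_green","board_yellow","unit","bay","latch_pivot","latch_knob","sauce_bottle","spice_jar","header","stops"):
    r=env.pinpoint(n,cam); print(cam,n,[(d['centre'],round(d['score'],2)) for d in r])
print(env.sense()['time'])
E
```

```text
side filter [([0.5212, -0.1995, 0.0109], 0.92), ([0.3405, -0.2211, -0.0013], 0.75), ([0.7731, -0.2137, 0.0012], 0.68)]
side filter_top [([0.7655, -0.2056, 0.1959], 0.96), ([0.52, -0.1951, 0.1522], 0.9)]
side rack [([0.5242, -0.1955, 0.0022], 0.81), ([0.6357, 0.2193, 0.1227], 0.19)]
side board_green [([0.5103, -0.1409, 0.0159], 0.64)]
side board_yellow [([0.545, -0.2594, 0.0178], 0.77)]
side unit [([0.5295, 0.1995, 0.044], 0.53), ([0.5248, 0.2418, 0.1828], 0.26)]
side bay [([0.5277, 0.2004, 0.0452], 0.72), ([0.5237, -0.1999, 0.0008], 0.48)]
side latch_pivot [([0.6362, 0.2187, 0.1211], 0.75)]
side latch_knob [([0.6529, 0.2007, 0.1725], 0.59), ([0.6792, 0.0237, 0.0016], 0.29)]
side sauce_bottle [([0.6787, 0.0215, 0.0012], 0.94)]
side spice_jar [([0.4513, 0.0137, -0.0039], 0.93), ([0.6359, 0.219, 0.1235], 0.71)]
side header [([0.5283, 0.2143, 0.1929], 0.73), ([0.5233, -0.2005, 0.0131], 0.26)]
side stops [([0.5246, 0.2403, 0.1866], 0.57)]
top filter [([0.7713, -0.2126, -0.002], 0.91), ([0.5231, -0.1973, 0.011], 0.75), ([0.3446, -0.222, -0.0001], 0.6)]
top filter_top [([0.5225, -0.198, 0.1
[... 154 characters left out ...]
, -0.1379, 0.0128], 0.61)]
top board_yellow [([0.5431, -0.261, 0.0092], 0.84), ([0.5259, -0.2001, -0.0017], 0.15)]
top unit [([0.5352, 0.2032, 0.0008], 0.56)]
top bay [([0.5283, 0.2032, 0.0459], 0.61)]
top latch_pivot []
top latch_knob [([0.6547, 0.1956, 0.1755], 0.72)]
top sauce_bottle [([0.6882, 0.024, -0.0026], 0.82)]
top spice_jar [([0.4523, 0.0125, -0.0001], 0.91)]
top header [([0.5305, 0.2117, 0.1946], 0.79)]
top stops [([0.5262, 0.2413, 0.1792], 0.97)]
wrist filter []
wrist filter_top []
wrist rack []
wrist board_green []
wrist board_yellow []
wrist unit []
wrist bay []
wrist latch_pivot []
wrist latch_knob []
wrist sauce_bottle []
wrist spice_jar []
wrist header []
wrist stops []
2.1
```

The lookalikes are the large panel at side px (440,250), the small one at (222,393), and the mid-size one in the rack's middle slot at (322,310). I choose the one in the rack. The latch already stands up at about 1.9 rad, so the bay is clear. Next I'll write helpers and check a close crop.

```bash
cat > h.py <<'E'
from bench import env
import numpy as np, cv2
from scipy.spatial.transform import Rotation as R
np.set_printoptions(precision=4,suppress=True)
def pose(s=None):
    s=s or env.sense(); T=np.eye(4); T[:3,3]=s['tcp_pos']; T[:3,:3]=R.from_euler('xyz',s['tool_rot'],degrees=True).as_matrix(); return T
def mk(p,Rm):
    T=np.eye(4);T[:3,3]=p;T[:3,:3]=Rm;return T
def tool(z,x):
    "tool rotation with z along z, x near x"
    z=np.array(z,float);z/=np.linalg.norm(z);x=np.array(x,float);x-=z*(x@z);x/=np.linalg.norm(x);return np.c_[x,np.cross(z,x),z]
def delta(T0,T1):
    D=np.linalg.inv(T0)@T1; rv=R.from_matrix(D[:3,:3]).as_rotvec(degrees=True)
    return np.r_[rv.round(2),D[:3,3].round(4)],"rows>=%.1f"%max(np.linalg.norm(rv)/10.7,np.linalg.norm(D[:3,3])/.0625)
def apply(T0,d):
    return T0@mk(d[3:6],R.from_rotvec(d[:3],degrees=True).as_matrix())
def proj(cam,P,c=None):
    c=c or env.get_calibration(cam);K=c['intrinsics'];W=np.linalg.inv(c['world_from_camera']);P=np.atleast_2d(P)
    q=P@W[:3,:3].T+W[:3,3]
    if cam=='wrist':
        r=np.hypot(q[:,0],q[:,1]);th=np.arctan2(r,q[:,2]);u=q[:,:2]/r[:,None]*th[:,None]*K[0,0]
        return u+K[:2,2]
    return q[:,:2]/q[:,2:]*K[0,0]+K[:2,2]
def ray(cam,px,c=None):
    c=c or env.get_calibration(cam);K=c['intrinsics'];W=c['world_from_camera'];u=(np.array(px,float)-K[:2,2])/K[0,0]
    if cam=='wrist':
        th=np.hypot(*u);d=np.r_[u/th*np.sin(th),np.cos(th)]
    else: d=np.r_[u,1]
    return W[:3,3],W[:3,:3]@(d/np.linalg.norm(d))
def onz(cam,px,z,c=None):
    o,d=ray(cam,px,c);return o+d*(z-o[2])/d[2]
def snap(name,tag,crop=None,scale=1):
    c=env.get_calibration(name);im=env.camera(name)[:,:,::-1].copy()
    np.savez(f"pics/{tag}.npz",im=im,K=c['intrinsics'],W=c['world_from_camera'])
    o=im
    if crop: x0,y0,x1,y1=crop;o=im[y0:y1,x0:x1]
    cv2.imwrite(f"pics/{tag}.png",cv2.resize(o,None,fx=scale,fy=scale,interpolation=cv2.INTER_CUBIC));return im,c
E
python3 - <<'E'
from h import *
T=pose();c=env.get_calibration('wrist')['world_from_camera'];np.save('cam_in_tool.npy',np.linalg.inv(T)@c);print(np.linalg.inv(T)@c)
im=cv2.imread('pics/a_top.png')
cv2.imwrite('pics/crop_rack.png',cv2.resize(im[170:310,290:430],None,fx=4,fy=4,interpolation=cv2.INTER_CUBIC))
cv2.imwrite('pics/crop_bay.png',cv2.resize(im[150:310,120:220],None,fx=3.7,fy=3.7,interpolation=cv2.INTER_CUBIC))
im=cv2.imread('pics/a_side.png')
cv2.imwrite('pics/crop_rs.png',cv2.resize(im[220:410,230:410],None,fx=3,fy=3,interpolation=cv2.INTER_CUBIC))
E
```

```text
[[ 1.      0.0011 -0.0003  0.0014]
 [-0.001   0.9575  0.2886 -0.0735]
 [ 0.0006 -0.2886  0.9575 -0.1712]
 [ 0.      0.      0.      1.    ]]
```

View pics/crop_rack.png

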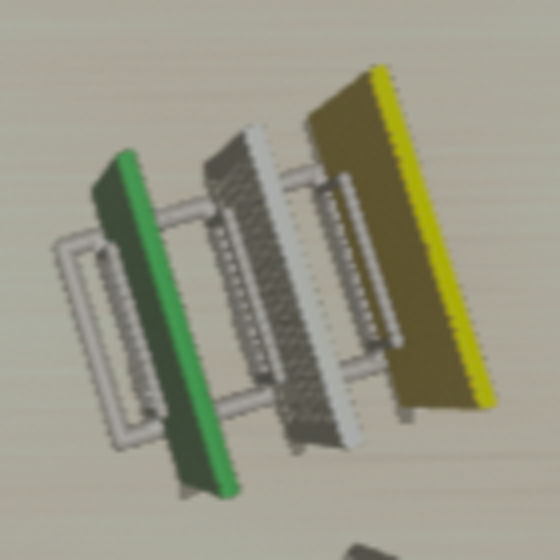

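View pics/crop_bay.png

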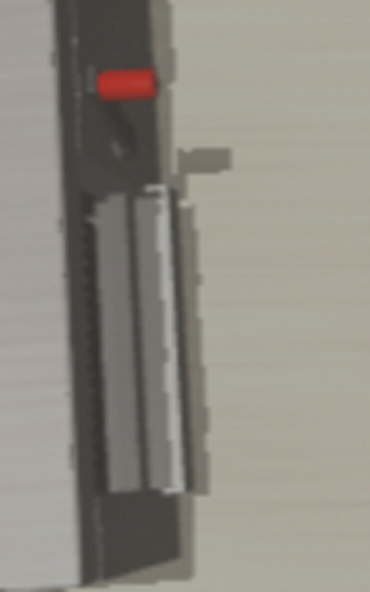

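View pics/crop_rs.png

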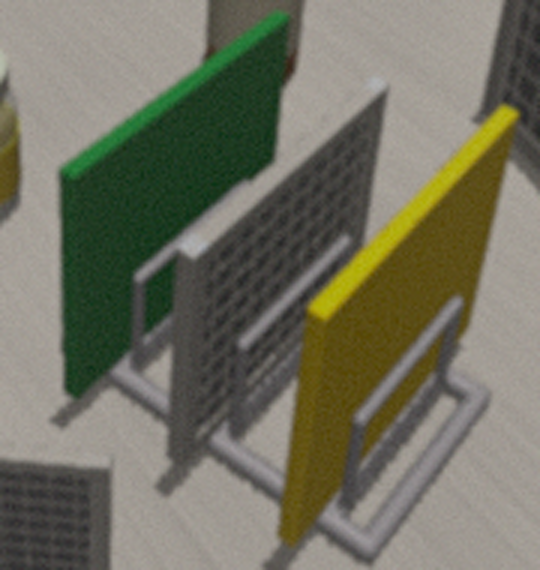

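```bash
python3 - <<'E'
from h import *
def tri(l):
    A=np.zeros((3,3));b=np.zeros(3);L=[]
    for cam,px in l:
        o,d=ray(cam,px);M=np.eye(3)-np.outer(d,d);A+=M;b+=M@o;L.append((o,d))
    p=np.linalg.solve(A,b);return p,[np.linalg.norm(np.cross(p-o,d)) for o,d in L]
a=onz('top',(354,201.8),.152);b=onz('top',(377.5,280.5),.152)
print(a,b,(a+b)/2,np.linalg.norm(a-b),np.degrees(np.arctan2(*(a-b)[1::-1])))
print(tri([('top',(354,201.8)),('side',(356,248.5))]));print(tri([('top',(377.5,280.5)),('side',(293.3,302.7))]))
# bay lip, top: outer line
for z in(.067,):
  p=onz('top',(120+163/3.7,150+188/3.7),z);q=onz('top',(120+177/3.7,150+491/3.7),z);print(p,q,np.linalg.norm(p-q),np.degrees(np.arctan2(*(p-q)[1::-1])))
# model fit check: project
for psi in (92,93,94):
  x=np.array([np.cos(np.radians(psi)),np.sin(np.radians(psi)),0]);y=np.array([-x[1],x[0],0])
  O=np.array([.5285,.2022,0])
  U=lambda a,b,c:O+(x*a+y*b)/1000+np.array([0,0,c/1000])
  pts=[U(-3,-84,67),U(-3,84,67),U(0,-84,67),U(0,84,67),U(21,-84,67),U(21,84,67),U(10,-84,192),U(10,84,192)]
  print(psi,((proj('top',pts)-[120,150])*3.7).round(0).tolist(),proj('side',pts).round(1).tolist())
E
```

```text
[ 0.595  -0.1794  0.152 ] [ 0.4448 -0.2195  0.152 ] [ 0.5199 -0.1994  0.152 ] 0.15545538626264635 14.940587102517402
(array([ 0.5955, -0.18  ,  0.1489]), [np.float64(0.00011941702154844319), np.float64(0.00011941702154855007)])
(array([ 0.4465, -0.221 ,  0.1506]), [np.float64(0.002125125075649956), np.float64(0.002125125075650012)])
[0.6127 0.2059 0.067 ] [0.4418 0.1951 0.067 ] 0.17119044313683776 3.6347705316264145
92 [[170.0, 188.0], [175.0, 486.0], [164.0, 188.0], [170.0, 486.0], [127.0, 190.0], [132.0, 488.0], [84.0, 153.0], [88.0, 495.0]] [[241.4, 188.3], [172.3, 210.2], [240.7, 187.8], [171.7, 209.6], [236.0, 184.1], [167.6, 205.2], [236.7, 134.8], [162.0, 152.6]]
93 [[167.0, 188.0], [178.0, 486.0], [162.0, 189.0], [172.0, 486.0], [125.0, 191.0], [135.0, 488.0], [81.0, 154.0], [91.0, 495.0]] [[241.1, 188.0], [172.6, 210.5], [240.4, 187.5], [172.0, 209.9], [235.5, 183.9], [167.7, 205.6], [236.3, 134.6], [162.2, 152.8]]
94 [[165.0, 188.0], [180.0, 485.0], [159.0, 189.0], [175.0, 486.0], [122.0, 192.0], [137.0, 489.0], [78.0, 154.0], [94.0, 496.0]] [[240.8, 187.8], [172.9, 210.8], [240.0, 187.3], [172.3, 210.2], [235.0, 183.7], [167.9, 205.9], [235.8, 134.4], [162.4, 153.1]]
```

```bash
python3 - <<'E'
from h import *
T0=mk([.15,-.503,.203],R.from_euler('xyz',[180,0,-73.453],degrees=True).as_matrix())
psi=np.radians(93.4);ux=np.array([np.cos(psi),np.sin(psi),0])
T1=mk([.56,.03,.27],tool(ux*.5+[0,0,-.866],-ux))
print(delta(T0,T1)); print(T1)
E
```

```text
(array([  3.44  , -29.87  ,  12.84  ,  -0.3942,  -0.5448,  -0.067 ]), 'rows>=10.8')
[[ 0.0514 -0.9982 -0.0297  0.56  ]
 [-0.8645 -0.0593  0.4991  0.03  ]
 [-0.5     0.     -0.866   0.27  ]
 [ 0.      0.      0.      1.    ]]
```

>>> step_arm(
  deltas=[0,0,0,-0.04,-0.06,-0.035,0.06,0,0,0,-0.08,-0.12,-0.06,0.06,0,0,0,-0.12,-0.18,-0.067,0.06,0,0,0,-0.16,-0.23,-0.067,0.06,0,0,0,-0.2,-0.27,-0.067,0.06,0,0,0,-0.24,-0.33,-0.067,0.06,0,0,0,-0.24,-0.33,-0.067,0.06,0,0,0,-0.24,-0.33,-0.067,0.06],
)

```text
time: 3.1
tcp_pos: [0.399, -0.1771, 0.2702]
tool_rot: [-180.0, -0.0, -73.1]
wrist_force: [-0.0, -0.2, -0.5]
finger_gap: 0.702
```

```bash
python3 - <<'E'
from h import *
s=env.sense();print(s['joint_pos'],s['tcp_pos'],s['tool_rot'])
T0=mk([.15,-.503,.203],R.from_euler('xyz',[180,0,-73.453],degrees=True).as_matrix())
T0=apply(T0,[0,0,0,-.24,-.33,-.067]);print(T0)
psi=np.radians(93.4);ux=np.array([np.cos(psi),np.sin(psi),0])
T1=mk([.56,.03,.27],tool(ux*.5+[0,0,-.866],-ux))
print(delta(T0,T1))
E
```

```text
[-23.9501   4.8687 -10.4756  74.6221   0.0233 139.1843] [ 0.399  -0.1771  0.2702] [-179.9594   -0.0043  -73.1345]
[[ 0.2848 -0.9586 -0.      0.398 ]
 [-0.9586 -0.2848 -0.     -0.179 ]
 [ 0.      0.     -1.      0.27  ]
 [ 0.      0.      0.      1.    ]]
(array([  3.44  , -29.87  ,  12.84  ,  -0.1542,  -0.2148,  -0.    ]), 'rows>=4.2')
```

>>> step_arm(
  deltas=[0.9,-7.5,3.2,-0.04,-0.055,0,0.06,1.7,-15,6.4,-0.08,-0.11,0,0.06,2.6,-22.5,9.6,-0.12,-0.165,0,0.06,3.44,-29.9,12.84,-0.154,-0.215,0,0.06,3.44,-29.9,12.84,-0.154,-0.215,0,0.06,3.44,-29.9,12.84,-0.154,-0.215,0,0.06],
)

```text
time: 3.85
tcp_pos: [0.5595, 0.0291, 0.2698]
tool_rot: [180.0, 30.0, -86.6]
wrist_force: [-0.6, -0.4, 0.5]
finger_gap: 0.7
```

```bash
python3 - <<'E'
from h import *
s=env.sense();print(s['joint_pos'],s['tcp_pos'],s['tool_rot'],s['joint_vel'])
im,c=snap('wrist','w1')
for n in ("bay","latch_pivot","latch_knob","header","stops","unit","sauce_bottle","spice_jar"):
    r=env.pinpoint(n,'wrist'); print(n,[(d['centre'],round(d['score'],2)) for d in r])
psi=np.radians(93.4)
x=np.array([np.cos(psi),np.sin(psi),0]);y=np.array([-x[1],x[0],0])
O=np.array([.5285,.2022,0])
U=lambda a,b,c:O+(x*a+y*b)/1000+np.array([0,0,c/1000])
pts=[U(-3,-84,67),U(-3,84,67),U(0,-84,67),U(0,84,67),U(21,-84,67),U(21,84,67),U(10,-84,192),U(10,84,192),U(10,-84,67),U(10,84,67)]
p=proj('wrist',pts,c);print(p.round(1).tolist())
o=im.copy()
for q in p: cv2.circle(o,tuple(int(v*1) for v in q.round()),2,(0,0,255),1)
cv2.imwrite('pics/w1m.png',cv2.resize(o,None,fx=1.4,fy=1.4))
E
```

```text
[-14.2414  23.0012   6.8119  83.77    28.4013 159.8018] [0.5595 0.0291 0.2698] [179.9628  29.959  -86.5793] [-0.8727 -1.7452 -0.5604  0.6345 -0.4595 -0.3219]
bay [([0.5343, 0.2029, 0.0473], 0.56)]
latch_pivot [([0.6301, 0.2191, 0.1169], 0.66)]
latch_knob [([0.6513, 0.1952, 0.1744], 0.77)]
header [([0.5302, 0.2139, 0.192], 0.66)]
stops [([0.5264, 0.2408, 0.1798], 0.71)]
unit [([0.5299, 0.2041, 0.0007], 0.95)]
sauce_bottle [([0.6857, 0.0214, 0.0001], 0.89)]
spice_jar [([0.4576, 0.0117, 0.0009], 0.75)]
[[238.7, 121.3], [241.6, 240.1], [236.9, 121.3], [239.9, 239.7], [224.6, 121.4], [228.5, 236.9], [159.3, 126.9], [172.4, 271.5], [231.0, 121.4], [234.4, 238.3]]
```

View pics/w1m.png

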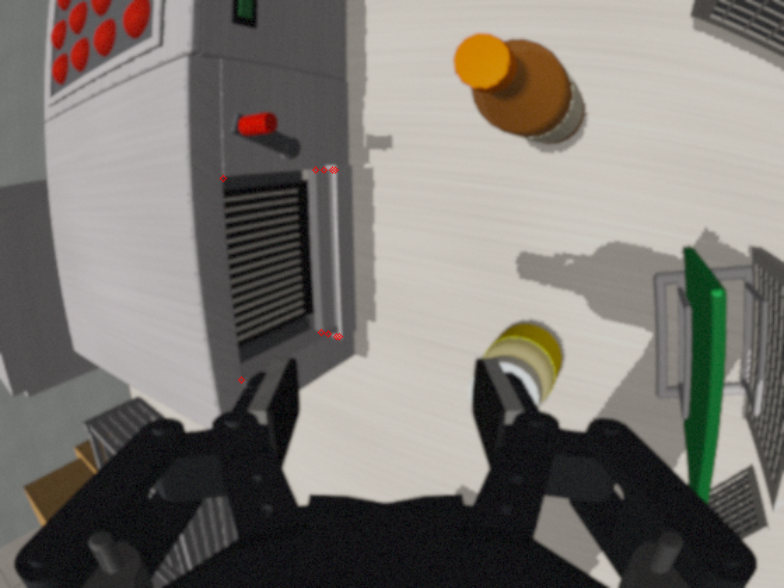

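```bash
python3 - <<'E'
from h import *
z=np.load('pics/w1.npz');c=dict(intrinsics=z['K'],world_from_camera=z['W'])
x0,y0,s=145,105,5.0
def draw(psi,O,f):
  psi=np.radians(psi);x=np.array([np.cos(psi),np.sin(psi),0]);y=np.array([-x[1],x[0],0]);O=np.array(O)
  U=lambda a,b,c:O+(x*a+y*b)/1000+np.array([0,0,c/1000])
  o=cv2.resize(z['im'][y0:265,x0:265],None,fx=s,fy=s,interpolation=cv2.INTER_CUBIC)
  for a,b in [((-3,-84,67),(-3,84,67)),((0,-84,67),(0,84,67)),((21,-84,67),(21,84,67)),((10,-84,192),(10,84,192)),((10,-84,67),(10,-84,192)),((10,84,67),(10,84,192)),((-3,-84,67),(21,-84,67)),((-3,84,67),(21,84,67))]:
    q=(proj('wrist',[U(*(np.array(a)+(np.array(b)-a)*t)) for t in np.linspace(0,1,12)],c)-[x0,y0]+.5)*s-.5
    cv2.polylines(o,[q.round().astype(int)],False,(0,0,255),1)
  cv2.imwrite(f,o)
draw(93.4,[.5285,.2022,0],'pics/w1z.png')
E
```

```text
(no output)
```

View pics/w1z.png

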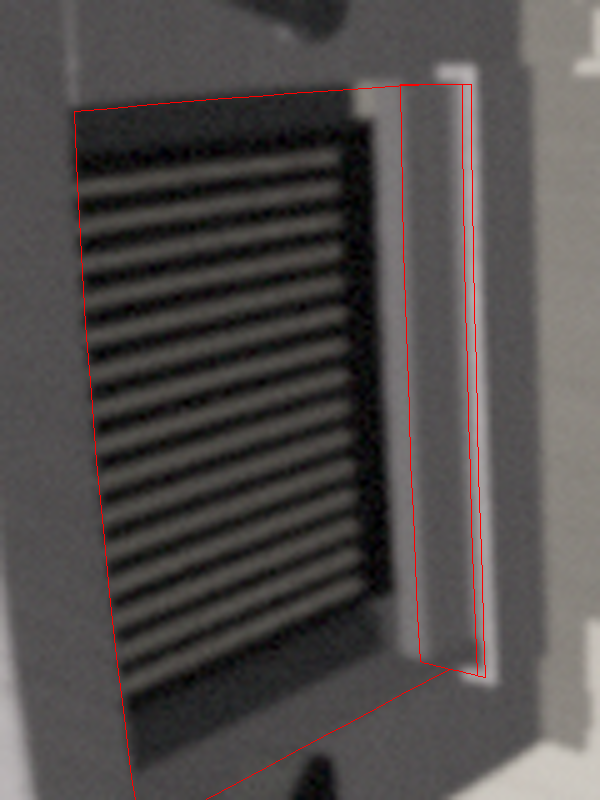

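The unit model (red) overlays the bay well: lip ends at about (240,118) and (242,240) in the raw wrist picture, and it needs a shift of only 1–2 mm. The latch knob stands up at (183,89). Next I hover over the filter and check it.

```bash
python3 - <<'E'
from h import *
psi=np.radians(93.4);ux=np.array([np.cos(psi),np.sin(psi),0])
T1=mk([.56,.03,.27],tool(ux*.5+[0,0,-.866],-ux))
a=np.radians(-75);T2=mk([.521,-.199,.235],tool([0,0,-1],[np.cos(a),np.sin(a),0]))
np.save('T2.npy',T2);print(delta(T1,T2))
E
```

```text
(array([ -3.04  ,  29.9   , -11.33  ,   0.2135,   0.0525,  -0.0828]), 'rows>=3.8')
```

>>> step_arm(
  deltas=[-0.75,7.5,-2.8,0.053,0.013,-0.021,0.05,-1.5,15,-5.7,0.107,0.026,-0.041,0.05,-2.3,22.5,-8.5,0.16,0.039,-0.062,0.05,-3.04,29.9,-11.33,0.2135,0.0525,-0.0828,0.05,-3.04,29.9,-11.33,0.2135,0.0525,-0.0828,0.05,-3.04,29.9,-11.33,0.2135,0.0525,-0.0828,0.05],
)

```text
time: 5.05
tcp_pos: [0.5207, -0.1989, 0.2352]
tool_rot: [-180.0, 0.1, -75.0]
wrist_force: [0.2, 0.1, -0.3]
finger_gap: 0.585
```

```bash
python3 - <<'E'
from h import *
s=env.sense();print(s['time'],s['joint_pos'],s['tcp_pos'],s['tool_rot'])
im,c=snap('wrist','w2')
for n in ("filter","filter_top","rack"):
    r=env.pinpoint(n,'wrist'); print(n,[(d['centre'],round(d['score'],2)) for d in r])
w=np.array([np.cos(np.radians(15)),np.sin(np.radians(15)),0]);n=np.array([w[1],-w[0],0]);C=np.array([.521,-.199,.152])
o=im.copy()
p=proj('wrist',[C+w*.08+n*.005,C+w*.08-n*.005,C-w*.08-n*.005,C-w*.08+n*.005],c);print(p)
cv2.polylines(o,[p.round().astype(int)],True,(0,0,255),1)
cv2.imwrite('pics/w2m.png',cv2.resize(o,None,fx=1.4,fy=1.4))
E
```

```text
5.05 [-20.9635  17.5336   0.6041  73.1053   0.0954 144.0569] [ 0.5207 -0.1989  0.2352] [-179.9722    0.0976  -75.0204]
filter [([0.5275, -0.1965, 0.011], 0.96), ([0.3434, -0.2165, -0.0003], 0.8), ([0.5427, -0.2572, 0.0157], 0.73)]
filter_top [([0.5219, -0.2018, 0.1506], 0.88), ([0.3426, -0.2226, 0.0981], 0.68)]
rack [([0.5266, -0.1993, -0.0024], 0.65)]
[[280.4242 104.9706]
 [267.4272 104.9745]
 [268.4758 289.9307]
 [279.5415 289.9553]]
```

View pics/w2m.png

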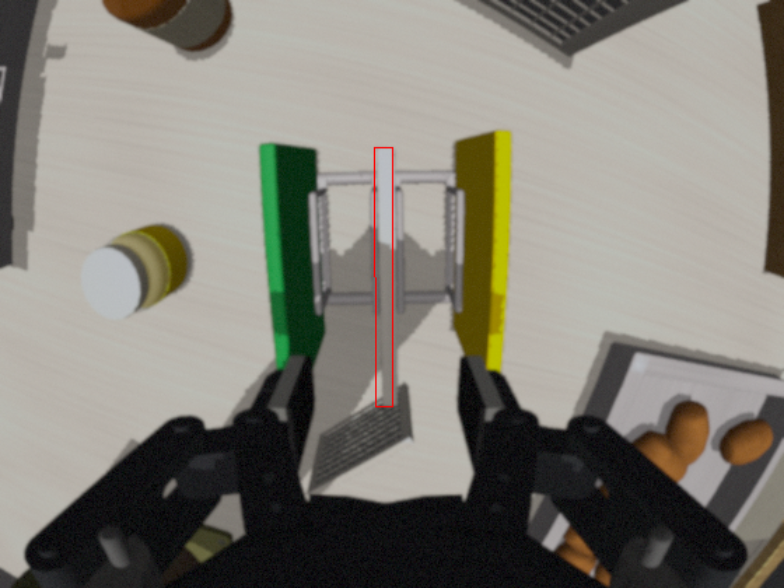

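>>> step_arm(
  deltas=[0,0,0,0.0005,0,0.05,0.05,0,0,0,0.0005,0,0.09,0.05,0,0,0,0.0005,0,0.117,0.05,0,0,0,0.0005,0,0.117,0.05,0,0,0,0.0005,0,0.117,0,0,0,0,0.0005,0,0.117,0,0,0,0,0.0005,0,0.117,0,0,0,0,0.0005,0,0.117,0],
  force=50,
)

```text
time: 6.25
tcp_pos: [0.5223, -0.2003, 0.1197]
tool_rot: [-179.8, -0.1, -75.0]
wrist_force: [0.6, 0.3, 5.7]
finger_gap: 0.093
```

```bash
python3 - <<'E'
from h import *
s=env.sense();print(s['time'],s['joint_pos'],s['tcp_pos'],s['tool_rot'],s['finger_gap']*85.4,s['wrist_force'])
im,c=snap('wrist','w3');snap('side','s3')
E
```

```text
6.25 [-20.9977  20.7792 -12.2204  56.8058   0.0356 144.0012] [ 0.5223 -0.2003  0.1197] [-179.8216   -0.0856  -74.999 ] 7.970737449169418 [0.6246 0.3318 5.7191]
```

View pics/w3.png

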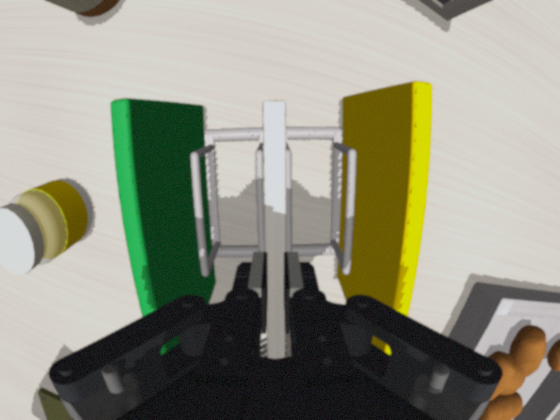

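View pics/s3.png

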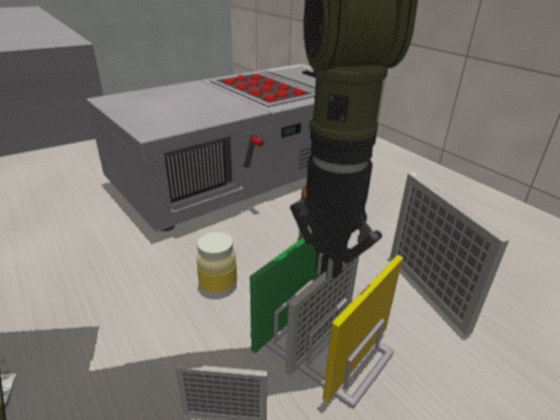

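```bash
cat > g.py <<'E'
from h import *
psi=np.radians(93.5);UX=np.array([np.cos(psi),np.sin(psi),0]);UY=np.array([-UX[1],UX[0],0]);UZ=np.array([0,0,1.]);O=np.array([.5298,.2020,0])
U=lambda a,b,c:O+(UX*a+UY*b)/1000+UZ*c/1000
def place(bx,bz,al,by=0,L=.1077):
    a=np.radians(al);u=-np.sin(a)*UX+np.cos(a)*UZ
    return mk(U(bx,by,bz)+u*L,tool(-u,-(UX*np.cos(a)+UZ*np.sin(a))))
E
python3 - <<'E'
from g import *
a=np.radians(-75);T2=mk([.5211,-.1995,.30],tool([0,0,-1],[np.cos(a),np.sin(a),0]))
H1=place(-60,140,20);H=place(-60,90,20)
print(H1[:3,3],H[:3,3]);print(delta(T2,H1));print(delta(H1,H))
E
```

```text
[0.5357 0.1053 0.2412] [0.5357 0.1053 0.1912]
(array([  2.01  , -19.93  ,  11.38  ,  -0.2907,  -0.093 ,   0.0588]), 'rows>=5.0')
(array([-0.    ,  0.    , -0.    ,  0.0171,  0.    ,  0.047 ]), 'rows>=0.8')
```

>>> step_arm(
  deltas=[0,0,0,0,0,-0.03,0,0,0,0,0,0,-0.08,0,0,0,0,0,0,-0.13,0,0,0,0,0,0,-0.182,0,0,0,0,0,0,-0.182,0,0,0,0,0,0,-0.182,0],
)

```text
time: 7.1
tcp_pos: [0.5205, -0.1998, 0.2992]
tool_rot: [179.9, 0.1, -75.0]
wrist_force: [0.1, -0.3, -1.9]
finger_gap: 0.089
```

>>> step_arm(
  deltas=[0,0,0,-0.045,-0.015,0,0,0.3,-3,1.7,-0.09,-0.03,0,0,0.7,-7,4,-0.14,-0.045,0.01,0,1.1,-11,6.2,-0.19,-0.06,0.02,0,1.6,-16,9,-0.24,-0.077,0.04,0,2,-19.9,11.4,-0.291,-0.093,0.059,0,2,-19.9,11.4,-0.291,-0.093,0.059,0,2,-19.9,11.4,-0.291,-0.093,0.059,0],
)

```text
time: 8.1
tcp_pos: [0.5343, 0.105, 0.2396]
tool_rot: [179.8, 19.9, -86.6]
wrist_force: [0.1, -0.5, -1.1]
finger_gap: 0.092
```

```bash
python3 - <<'E'
from g import *
s=env.sense();print(s['time'],s['joint_pos'],s['tcp_pos'],s['tool_rot'],s['finger_gap']*85.4,s['wrist_force'])
im,c=snap('wrist','w4');snap('side','s4',(60,60,340,270),2.8);snap('top','t4',(100,100,300,320),2.7)
for n in ("filter","filter_top"):
  for cam in ("side","top","wrist"):
    r=env.pinpoint(n,cam); print(n,cam,[(d['centre'],round(d['score'],2)) for d in r])
print(place(-60,140,20)[:3,3],U(-60,0,140),U(-60,0,140)+(place(-60,140,20)[:3,2]*-.14))
E
```

```text
8.1 [ -1.4393  16.7415  -2.987   72.255   19.8528 174.7348] [0.5343 0.105  0.2396] [179.7976  19.9466 -86.5568] 7.894589079618635 [ 0.0964 -0.5002 -1.1416]
filter side [([0.7723, -0.2148, 0.0021], 0.92), ([0.5309, 0.1424, 0.1406], 0.89), ([0.3418, -0.2211, 0.0013], 0.64)]
filter top [([0.3455, -0.2239, -0.0013], 0.74), ([0.7714, -0.2105, -0.0021], 0.61)]
filter wrist [([0.3447, -0.2206, -0.0013], 0.8), ([0.5351, 0.1417, 0.1411], 0.62)]
filter_top side [([0.3424, -0.2225, 0.0983], 0.83), ([0.5349, 0.0977, 0.2714], 0.6), ([0.7656, -0.2089, 0.1915], 0.59)]
filter_top top [([0.7664, -0.2094, 0.191], 0.79), ([0.3392, -0.2221, 0.0959], 0.76)]
filter_top wrist [([0.5378, 0.0907, 0.2696], 0.84), ([0.343, -0.2226, 0.0975], 0.81)]
[0.5357 0.1053 0.2412] [0.5335 0.1421 0.14  ] [0.5364 0.0943 0.2716]
```

View pics/s4.png

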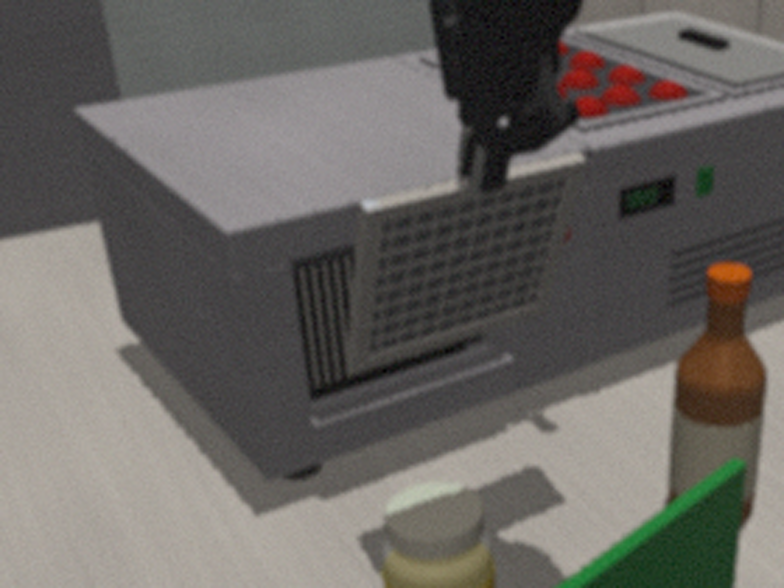

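View pics/t4.png

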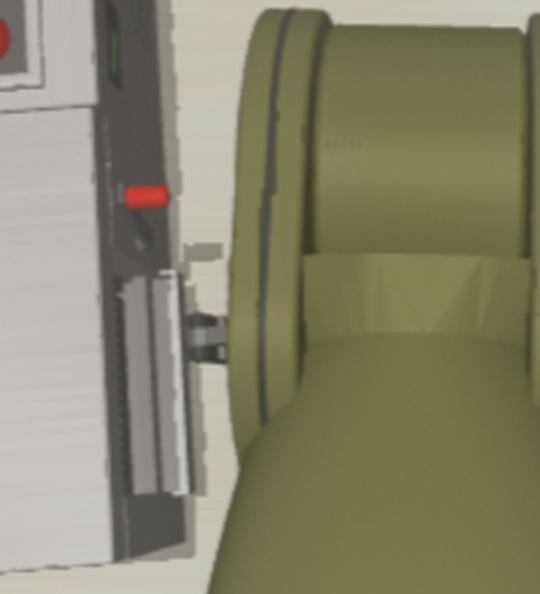

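View pics/w4.png

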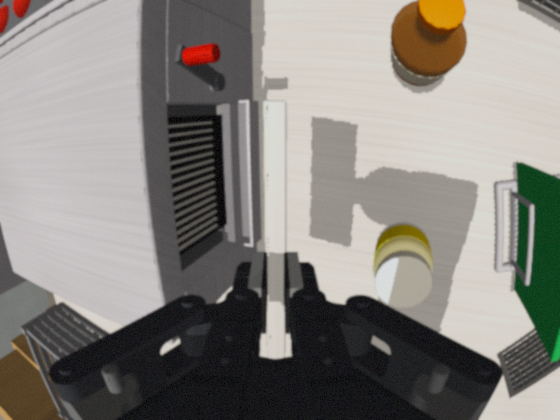

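```bash
python3 - <<'E'
from g import *
T=pose();sx=T[:3,0];w=-T[:3,1];z=T[:3,2]   # w: tool -y = world +x
w=w if w@[1,0,0]>0 else -w
B=T[:3,3]+z*.1077
F=lambda a,b,n:B+w*a-z*b+sx*n   # n + = outward
for tag,cam,(x0,y0,x1,y1),s in (('s4','side',(60,60,340,270),2.8),('w4','wrist',(150,60,330,400),1.75)):
  d=np.load(f'pics/{tag}.npz');c=dict(intrinsics=d['K'],world_from_camera=d['W'])
  o=cv2.resize(d['im'][y0:y1,x0:x1],None,fx=s,fy=s,interpolation=cv2.INTER_CUBIC)
  if cam=='wrist': s=1.75
  def L(pts,col=(0,0,255)):
    P=np.vstack([[p+(q-p)*t for t in np.linspace(0,1,15)] for p,q in zip(pts[:-1],pts[1:])])
    q=(proj(cam,P,c)-[x0,y0]+.5)*s-.5;cv2.polylines(o,[q.round().astype(int)],False,col,1)
  for n in (-.005,.005): L([F(-.08,0,n),F(-.08,.14,n),F(.08,.14,n),F(.08,0,n),F(-.08,0,n)])
  L([U(-3,-84,67),U(-3,84,67)],(255,0,0));L([U(0,-84,67),U(0,84,67)],(255,0,0));L([U(21,-84,67),U(21,84,67)],(255,0,0));L([U(10,-84,67),U(10,-84,192),U(10,84,192),U(10,84,67)],(255,0,0))
  cv2.imwrite(f'pics/{tag}m.png',o)
E
```

```text
(no output)
```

View pics/s4m.png

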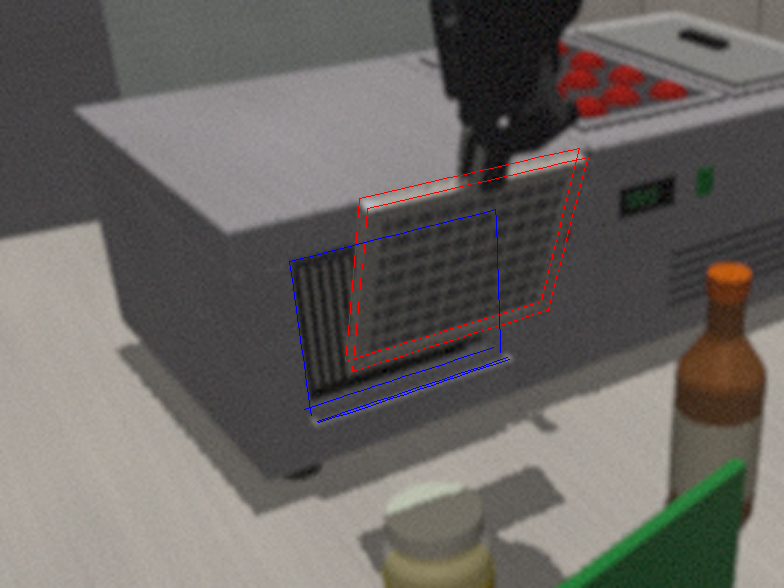

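View pics/w4m.png

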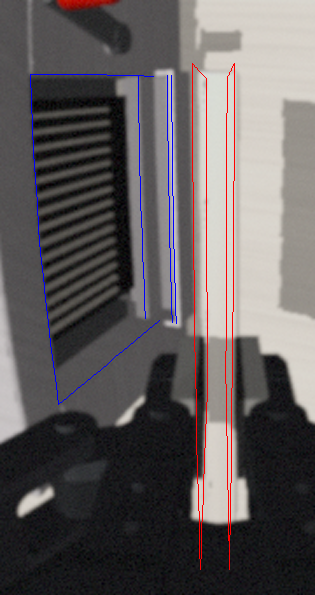

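```bash
python3 - <<'E'
from g import *
M=pose()
off=place(-60,140,20)[:3,3]-M[:3,3];print(off)
for a in ((-60,90),(-30,85),(14,80),(14,66)):
  print(a,delta(M,place(*a,20)))
E
```

```text
[ 0.0001  0.0004 -0.0001]
(-60, 90) (array([-0.03  , -0.01  , -0.04  ,  0.0168, -0.0001,  0.0473]), 'rows>=0.8')
(-30, 85) (array([-0.03  , -0.01  , -0.04  , -0.0097, -0.0001,  0.0622]), 'rows>=1.0')
(14, 80) (array([-0.03  , -0.01  , -0.04  , -0.0494, -0.    ,  0.082 ]), 'rows>=1.5')
(14, 66) (array([-0.03  , -0.01  , -0.04  , -0.0446, -0.    ,  0.0951]), 'rows>=1.7')
```

>>> step_arm(
  deltas=[0,0,0,0.009,0,0.024,0,0,0,0,0.017,0,0.047,0,0,0,0,0.004,0,0.055,0,0,0,0,-0.01,0,0.062,0,0,0,0,-0.03,0,0.072,0,0,0,0,-0.0494,0,0.082,0,0,0,0,-0.0494,0,0.082,0,0,0,0,-0.0494,0,0.082,0],
)

```text
time: 9.55
tcp_pos: [0.5317, 0.1662, 0.1812]
tool_rot: [180.0, 20.6, -85.3]
wrist_force: [-0.3, -0.8, -2.3]
finger_gap: 0.089
```

```bash
cat > ov.py <<'E'
from g import *
def ov(tag,cam,box,s,filt=True):
  x0,y0,x1,y1=box
  d=np.load(f'pics/{tag}.npz');c=dict(intrinsics=d['K'],world_from_camera=d['W'])
  o=cv2.resize(d['im'][y0:y1,x0:x1],None,fx=s,fy=s,interpolation=cv2.INTER_CUBIC)
  T=pose();sx=T[:3,0];w=T[:3,1]*np.sign(T[0,1]);z=T[:3,2];B=T[:3,3]+z*.1077
  F=lambda a,b,n:B+w*a-z*b+sx*n
  def L(pts,col=(0,0,255)):
    P=np.vstack([[p+(q-p)*t for t in np.linspace(0,1,15)] for p,q in zip(pts[:-1],pts[1:])])
    q=(proj(cam,P,c)-[x0,y0]+.5)*s-.5;cv2.polylines(o,[q.round().astype(int)],False,col,1)
  if filt:
    for n in (-.005,.005): L([F(-.08,0,n),F(-.08,.14,n),F(.08,.14,n),F(.08,0,n),F(-.08,0,n)])
  L([U(-3,-84,67),U(-3,84,67)],(255,0,0));L([U(0,-84,67),U(0,84,67)],(255,0,0));L([U(21,-84,67),U(21,84,67)],(255,0,0));L([U(10,-84,67),U(10,-84,192),U(10,84,192),U(10,84,67)],(255,0,0))
  cv2.imwrite(f'pics/{tag}m.png',o)
E
python3 - <<'E'
from ov import *
s=env.sense();print(s['time'],s['tcp_pos'],place(14,80,20)[:3,3],s['tool_rot'],s['wrist_force'])
snap('side','s5');snap('wrist','w5')
ov('s5','side',(130,90,330,240),4);ov('w5','wrist',(150,60,330,400),1.75)
print(delta(pose(),place(14,66,20)),delta(pose(),place(14,47,20)))
E
```

```text
9.55 [0.5317 0.1662 0.1812] [0.5312 0.1792 0.1812] [179.9793  20.5987 -85.3335] [-0.3283 -0.7544 -2.2607]
(array([ 0.42  ,  0.61  ,  1.07  , -0.0075, -0.0005,  0.0178]), 'rows>=0.3') (array([ 0.42  ,  0.61  ,  1.07  , -0.0009, -0.0005,  0.0355]), 'rows>=0.6')
```

View pics/s5m.png

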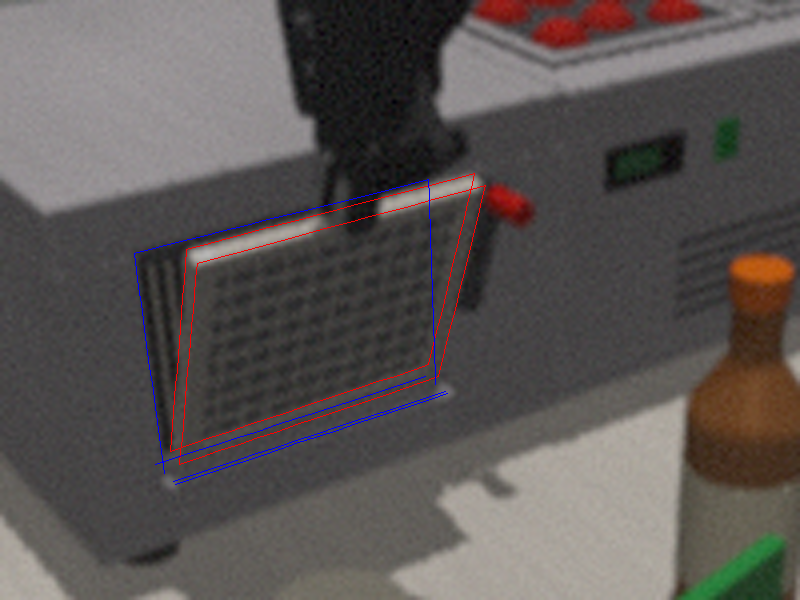

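View pics/w5m.png

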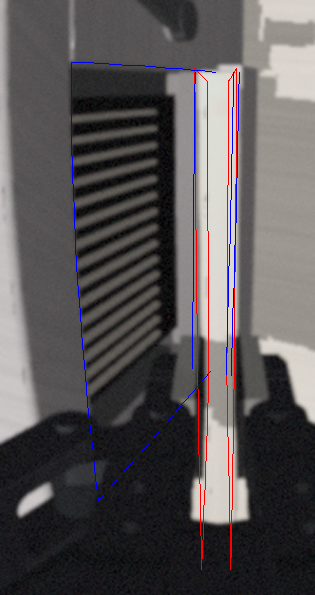

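```bash
python3 - <<'E'
from g import *
s=env.sense();print(s['joint_pos'],s['joint_vel'])
E
```

```text
[  4.6011  17.9793 -10.2828  61.7744  20.6098 179.9532] [-0.1312 -0.1153 -0.027   0.0423 -0.0051 -0.0146]
```

Joint 6 has hit its 180° limit, and there is no contact force. Both filter faces are alike, so I'll back out and turn the tool 180° about its own axis with the filter in hand.

```bash
python3 - <<'E'
from g import *
print(delta(pose(),place(-60,100,20)),delta(pose(),place(-120,150,20)))
E
```

```text
(array([ 0.42  ,  0.61  ,  1.07  ,  0.0497,  0.001 , -0.0401]), 'rows>=1.0') (array([ 0.42  ,  0.61  ,  1.07  ,  0.0883,  0.0022, -0.108 ]), 'rows>=2.2')
```

>>> step_arm(
  deltas=[0,0,0,0.01,0,-0.015,0,0,0,0,0.03,0,-0.03,0,0,0,0,0.055,0,-0.06,0,0,0,0,0.088,0.002,-0.108,0,0,0,0,0.088,0.002,-0.108,0,0,0,0,0.088,0.002,-0.108,0],
)

```text
time: 10.4
tcp_pos: [0.5397, 0.0452, 0.2515]
tool_rot: [-180.0, 20.6, -85.4]
wrist_force: [-0.2, -0.0, -1.5]
finger_gap: 0.092
```

>>> step_arm(
  deltas=[0,0,-10,0,0,0,0,0,0,-20,0,0,0,0,0,0,-30,0,0,0,0,0,0,-40,0,0,0,0,0,0,-50,0,0,0,0,0,0,-60,0,0,0,0,0,0,-70,0,0,0,0,0,0,-80,0,0,0,0],
)

```text
time: 11.4
tcp_pos: [0.5384, 0.0472, 0.2503]
tool_rot: [-159.6, 3.5, -4.3]
wrist_force: [-0.4, 0.5, -2.4]
finger_gap: 0.088
```

>>> step_arm(
  deltas=[0,0,-10,0,0,0,0,0,0,-20,0,0,0,0,0,0,-30,0,0,0,0,0,0,-40,0,0,0,0,0,0,-50,0,0,0,0,0,0,-60,0,0,0,0,0,0,-70,0,0,0,0,0,0,-80,0,0,0,0],
)

```text
time: 12.4
tcp_pos: [0.5385, 0.0472, 0.2503]
tool_rot: [-172.6, -19.3, 73.8]
wrist_force: [-0.0, -1.0, -2.4]
finger_gap: 0.092
```

>>> step_arm(
  deltas=[0,0,-10,0,0,0,0,0,0,-20,0,0,0,0,0,0,-20,0,0,0,0,0,0,-20,0,0,0,0],
)

```text
time: 12.9
tcp_pos: [0.539, 0.0467, 0.2508]
tool_rot: [-179.9, -20.6, 94.6]
wrist_force: [0.2, -0.2, -1.2]
finger_gap: 0.089
```

```bash
cat >> g.py <<'E'
def place2(*a,**k):
    T=place(*a,**k);T[:3,0]*=-1;T[:3,1]*=-1;return T
E
python3 - <<'E'
from g import *
s=env.sense();print(s['time'],s['joint_pos'],s['tcp_pos'],s['tool_rot'])
M=pose()
for a in ((-60,90),(-30,85),(14,80),(14,66)):
  print(a,delta(M,place2(*a,20)))
E
```

```text
12.9 [ -7.8468  18.3644   0.7486  77.1466  20.1011 -13.2775] [0.539  0.0467 0.2508] [-179.8687  -20.6344   94.5623]
(-60, 90) (array([-0.5   , -0.63  ,  1.    ,  0.034 ,  0.0016,  0.0765]), 'rows>=1.3')
(-30, 85) (array([-0.5   , -0.63  ,  1.    ,  0.0603,  0.0021,  0.0917]), 'rows>=1.8')
(14, 80) (array([-0.5   , -0.63  ,  1.    ,  0.0997,  0.003 ,  0.1119]), 'rows>=2.4')
(14, 66) (array([-0.5   , -0.63  ,  1.    ,  0.0948,  0.003 ,  0.125 ]), 'rows>=2.5')
```

>>> step_arm(
  deltas=[-0.2,-0.3,0.5,0.017,0.001,0.04,0,-0.5,-0.63,1,0.034,0.0016,0.0765,0,-0.5,-0.63,1,0.06,0.002,0.092,0,-0.5,-0.63,1,0.08,0.0025,0.102,0,-0.5,-0.63,1,0.0997,0.003,0.112,0,-0.5,-0.63,1,0.0997,0.003,0.112,0,-0.5,-0.63,1,0.0997,0.003,0.112,0],
)

```text
time: 13.78
tcp_pos: [0.5314, 0.1783, 0.1814]
tool_rot: [179.9, -20.0, 93.6]
wrist_force: [-0.3, -0.3, -1.6]
finger_gap: 0.09
```

```bash
python3 - <<'E'
from ov import *
s=env.sense();print(s['time'],s['tcp_pos'],place(14,80,20)[:3,3],s['joint_pos'],s['tool_rot'],s['wrist_force'])
snap('side','s6');snap('wrist','w6')
ov('s6','side',(130,90,330,240),4);ov('w6','wrist',(100,0,460,420),1.4)
print(delta(pose(),place2(14,66,20)),delta(pose(),place2(14,47,20)))
E
```

```text
13.775 [0.5314 0.1783 0.1814] [0.5312 0.1792 0.1812] [  6.3086  17.5225 -10.7072  60.6965  19.9332   2.9447] [179.9266 -19.9608  93.5656] [-0.251  -0.2646 -1.6457]
(array([ 0.09  ,  0.03  ,  0.03  , -0.0037, -0.0005,  0.0139]), 'rows>=0.2') (array([ 0.09  ,  0.03  ,  0.03  , -0.0102, -0.0005,  0.0317]), 'rows>=0.5')
```

View pics/s6m.png

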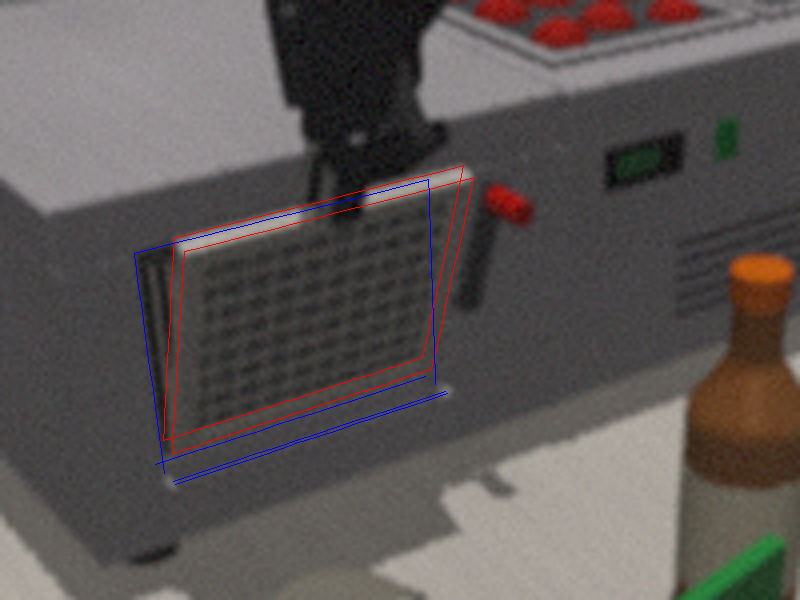

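View pics/w6m.png

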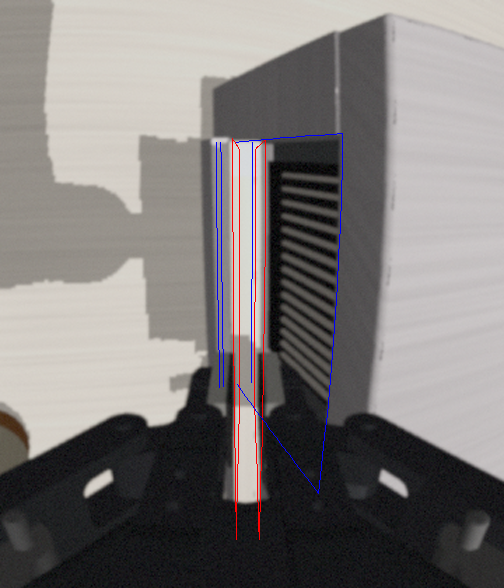

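>>> step_arm(
  deltas=[0,0,0,-0.0037,-0.0005,0.0139,0,0,0,0,-0.0055,-0.0005,0.019,0,0,0,0,-0.0072,-0.0005,0.0235,0,0,0,0,-0.0072,-0.0005,0.0235,0,0,0,0,-0.0072,-0.0005,0.0235,0],
)

```text
time: 14.5
tcp_pos: [0.5313, 0.1799, 0.1571]
tool_rot: [179.9, -20.0, 93.6]
wrist_force: [0.2, 0.6, -1.1]
finger_gap: 0.087
```

```bash
python3 - <<'E'
from ov import *
s=env.sense();print(s['time'],s['tcp_pos'],s['tool_rot'],s['wrist_force'])
snap('side','s7');ov('s7','side',(130,90,330,240),4)
for z in (56,50,47,45):print(z,place2(14,z,20)[:3,3],delta(pose(),place2(14,z,20)))
E
```

```text
14.5 [0.5313 0.1799 0.1571] [179.8711 -19.9969  93.6191] [ 0.1812  0.5549 -1.1402]
56 [0.5312 0.1792 0.1572] (array([ 0.1   ,  0.    ,  0.12  , -0.0007, -0.0002, -0.0003]), 'rows>=0.0')
50 [0.5312 0.1792 0.1512] (array([ 0.1   ,  0.    ,  0.12  , -0.0027, -0.0002,  0.0054]), 'rows>=0.1')
47 [0.5312 0.1792 0.1482] (array([ 0.1   ,  0.    ,  0.12  , -0.0038, -0.0002,  0.0082]), 'rows>=0.1')
45 [0.5312 0.1792 0.1462] (array([ 0.1   ,  0.    ,  0.12  , -0.0044, -0.0002,  0.0101]), 'rows>=0.2')
```

View pics/s7m.png

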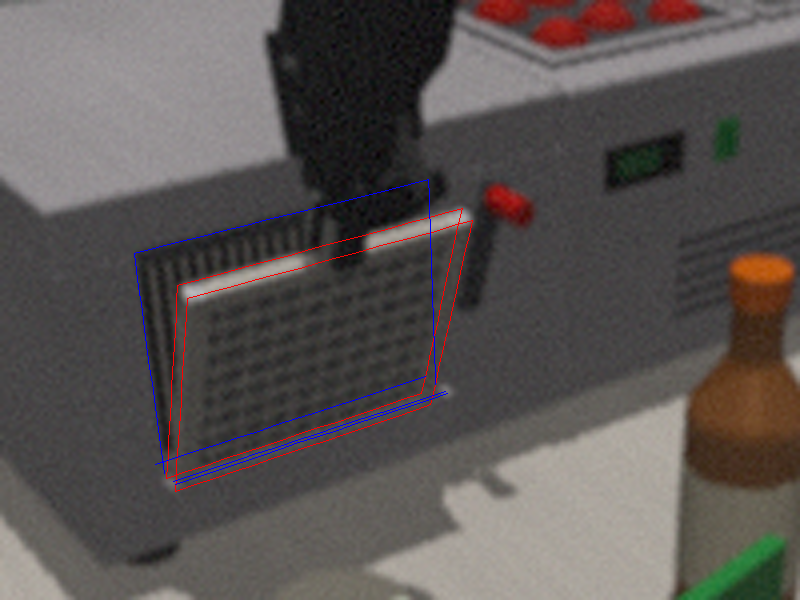

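The lower edge is now behind the lip and within the caps, with force under 2 N. Going down to the floor.

>>> step_arm(
  deltas=[0,0,0,-0.0015,0,0.004,0,0,0,0,-0.003,0,0.007,0,0,0,0,-0.004,0,0.009,0,0,0,0,-0.004,0,0.009,0],
)

```text
time: 15.05
tcp_pos: [0.5319, 0.1792, 0.1483]
tool_rot: [179.8, -20.0, 93.6]
wrist_force: [-0.5, -1.3, 3.8]
finger_gap: 0.091
```

```bash
python3 - <<'E'
from ov import *
s=env.sense();print(s['time'],s['tcp_pos'],s['tool_rot'],s['wrist_force'],s['ft_torque'])
E
```

```text
15.05 [0.5319 0.1792 0.1483] [179.7626 -20.0202  93.6357] [-0.4504 -1.2921  3.7798] [-0.3735  0.1601  0.0414]
```

>>> step_arm(
  deltas=[0,0,0,0,0,-0.001,0.02,0,0,0,0,0,-0.001,0.035,0,0,0,0,0,-0.001,0.05,0,0,0,0,0,-0.001,0.05,0,0,0,0,0,-0.001,0.05],
)

```text
time: 15.68
tcp_pos: [0.5311, 0.1789, 0.148]
tool_rot: [179.9, -20.0, 93.6]
wrist_force: [-0.3, -1.2, -1.4]
finger_gap: 0.581
```

```bash
python3 - <<'E'
from ov import *
s=env.sense();print(s['time'],s['tcp_pos'],s['tool_rot'],s['wrist_force'],s['finger_gap']*85)
snap('side','s8',(130,90,330,240),4);snap('wrist','w8')
E
```

```text
15.675 [0.5311 0.1789 0.148 ] [179.8991 -19.9934  93.6141] [-0.2739 -1.2078 -1.4262] 49.415160356601554
```

View pics/s8.png

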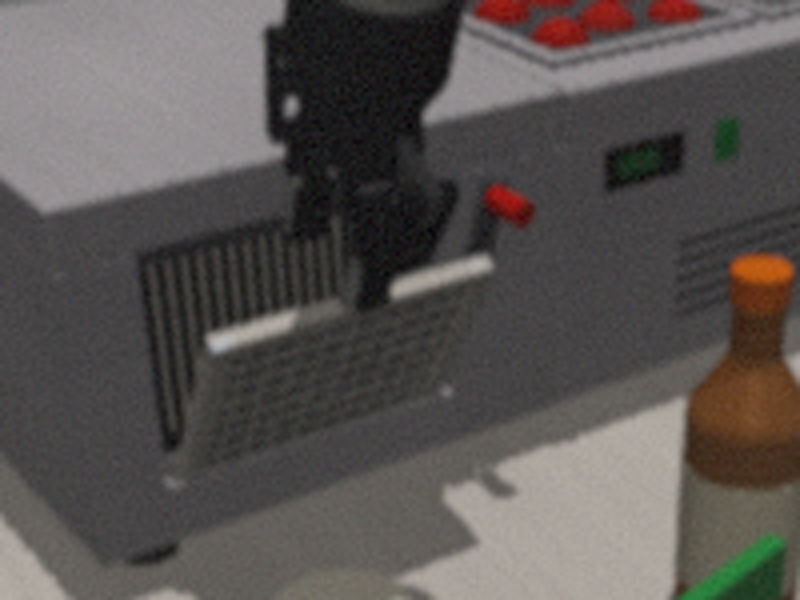

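View pics/w8.png

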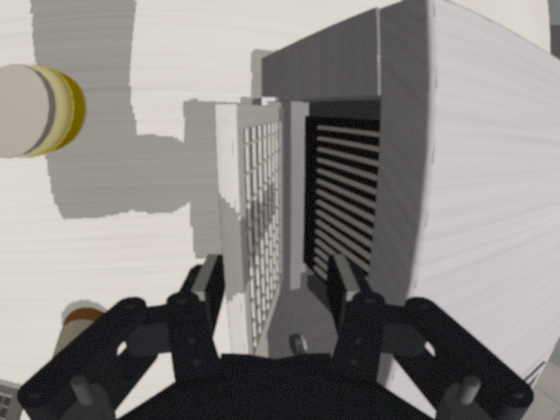

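```bash
python3 - <<'E'
from g import *
M=place2(14,47,20)  # approx commanded
M=pose()
A=apply(M,[0,0,0,-.01,0,-.075])
print(A[:3,3])
for q in ((-130,190,40),(-130,150,60),(-85,128,60)):
  print(q,place2(*q,L=0)[:3,3],delta(M,place2(*q,L=0)))
E
```

```text
[0.5332 0.1439 0.2151]
(-130, 190, 40) [0.5377 0.0722 0.19  ] (array([ 0.04  , 20.01  ,  0.12  , -0.0861,  0.0001, -0.076 ]), 'rows>=1.9')
(-130, 150, 60) [0.5377 0.0722 0.15  ] (array([ 0.02  , 40.01  ,  0.12  , -0.0998, -0.    , -0.0384]), 'rows>=3.7')
(-85, 128, 60) [0.535  0.1172 0.128 ] (array([ 0.02  , 40.01  ,  0.12  , -0.065 ,  0.    , -0.0024]), 'rows>=3.7')
```

>>> step_arm(
  deltas=[0,0,0,-0.004,0,-0.003,0.05,0,0,0,-0.008,0,-0.01,0.05,0,0,0,-0.01,0,-0.03,0.05,0,0,0,-0.01,0,-0.055,0.05,0,0,0,-0.01,0,-0.08,0.03,0,0,0,-0.01,0,-0.08,0.01],
)

```text
time: 16.52
tcp_pos: [0.5351, 0.1415, 0.222]
tool_rot: [179.6, -20.0, 93.6]
wrist_force: [-0.7, -0.3, -0.8]
finger_gap: 0.168
```

```bash
python3 - <<'E'
from ov import *
s=env.sense();print(s['time'],s['tcp_pos'],s['tool_rot'],s['wrist_force'],s['finger_gap']*85)
snap('side','s9',(130,90,330,240),4)
M=pose()
for q in ((-130,190,40),(-130,150,60),(-85,128,60)):
  print(q,place2(*q,L=0)[:3,3],delta(M,place2(*q,L=0)))
E
```

```text
16.525 [0.5351 0.1415 0.222 ] [179.613  -19.9874  93.632 ] [-0.6801 -0.266  -0.7782] 14.243464419841093
(-130, 190, 40) [0.5377 0.0722 0.19  ] (array([ 0.18  , 20.01  ,  0.13  , -0.0758, -0.0008,  0.0049]), 'rows>=1.9')
(-130, 150, 60) [0.5377 0.0722 0.15  ] (array([ 0.16  , 40.01  ,  0.17  , -0.0895, -0.0009,  0.0425]), 'rows>=3.7')
(-85, 128, 60) [0.535  0.1172 0.128 ] (array([ 0.16  , 40.01  ,  0.17  , -0.0547, -0.001 ,  0.0786]), 'rows>=3.7')
```

View pics/s9.png

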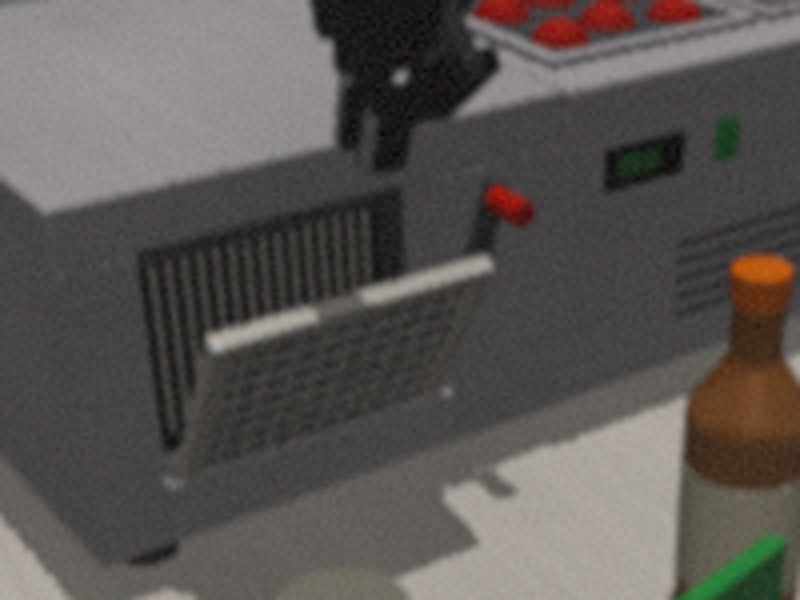

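The filter now rests by itself in the channel, leaning out on the lip: top corners at crop (210,343) and (490,263), lip ends at (172,483) and (447,390). Now going round the front to push.

>>> step_arm(
  deltas=[0,6,0,-0.04,0,0,0,0.1,14,0.1,-0.076,-0.001,0.005,0,0.1,22,0.1,-0.083,-0.001,0.02,0,0.1,31,0.1,-0.088,-0.001,0.033,0,0.15,40,0.15,-0.0895,-0.001,0.0425,0,0.15,40,0.15,-0.0895,-0.001,0.0425,0,0.15,40,0.15,-0.0895,-0.001,0.0425,0],
  force=40,
)

```text
time: 17.45
tcp_pos: [0.5368, 0.0731, 0.1497]
tool_rot: [-179.8, -59.9, 93.4]
wrist_force: [0.4, 0.1, 0.8]
finger_gap: 0.006
```

```bash
python3 - <<'E'
from ov import *
s=env.sense();print(s['time'],s['joint_pos'],s['tcp_pos'],s['tool_rot'],s['wrist_force'],s['finger_gap']*85)
M=pose()
for q in ((-85,128,60),(-60,132,60),(-40,138,60),(-20,142,60),(0,144,60),(15,144,60),(25,144,60)):
  print(q,place2(*q,L=0)[:3,3],delta(M,place2(*q,L=0)))
snap('side','s10')
E
```

```text
17.45 [-22.2906  39.5559  -6.252   81.2015  51.0885 -43.9906] [0.5368 0.0731 0.1497] [-179.8269  -59.8955   93.4248] [0.436  0.0976 0.7984] 0.5292113757846519
(-85, 128, 60) [0.535  0.1172 0.128 ] (array([-0.11  ,  0.1   , -0.04  ,  0.0033,  0.0009,  0.049 ]), 'rows>=0.8')
(-60, 132, 60) [0.5335 0.1421 0.132 ] (array([-0.11  ,  0.1   , -0.04  ,  0.0193,  0.001 ,  0.0687]), 'rows>=1.1')
(-40, 138, 60) [0.5322 0.1621 0.138 ] (array([-0.11  ,  0.1   , -0.04  ,  0.0346,  0.001 ,  0.083 ]), 'rows>=1.4')
(-20, 142, 60) [0.531 0.182 0.142] (array([-0.11  ,  0.1   , -0.04  ,  0.0481,  0.001 ,  0.0982]), 'rows>=1.8')
(0, 144, 60) [0.5298 0.202  0.144 ] (array([-0.11  ,  0.1   , -0.04  ,  0.0598,  0.001 ,  0.1145]), 'rows>=2.1')
(15, 144, 60) [0.5289 0.217  0.144 ] (array([-0.11  ,  0.1   , -0.04  ,  0.0673,  0.001 ,  0.1275]), 'rows>=2.3')
(25, 144, 60) [0.5283 0.227  0.144 ] (array([-0.11  ,  0.1   , -0.04  ,  0.0724,  0.001 ,  0.1362]), 'rows>=2.5')
```

View pics/s10.png

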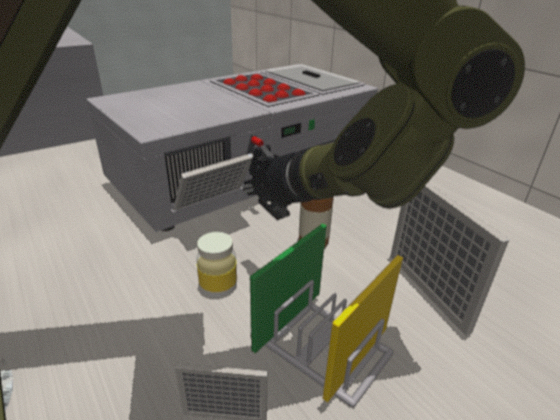

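>>> step_arm(
  deltas=[0,0,0,0.0033,0.001,0.049,0,0,0,0,0.0193,0.001,0.0687,0,0,0,0,0.027,0.001,0.076,0,0,0,0,0.0346,0.001,0.083,0,0,0,0,0.041,0.001,0.09,0,0,0,0,0.0481,0.001,0.0982,0,0,0,0,0.054,0.001,0.106,0,0,0,0,0.0598,0.001,0.1145,0],
)

```text
time: 18.5
tcp_pos: [0.5298, 0.2018, 0.1436]
tool_rot: [-179.8, -60.0, 93.3]
wrist_force: [-0.2, -0.3, 0.2]
finger_gap: -0.0
```

```bash
python3 - <<'E'
from ov import *
s=env.sense();print(s['time'],s['tcp_pos'],s['tool_rot'],s['wrist_force'])
M=pose()
for q in ((5,144,60),(15,144,60),(20,144,60),(25,144,60)):
  print(q,place2(*q,L=0)[:3,3],delta(M,place2(*q,L=0)))
snap('side','s11',(130,90,330,240),4);snap('wrist','w11')
E
```

```text
18.5 [0.5298 0.2018 0.1436] [-179.7632  -59.9734   93.3286] [-0.2209 -0.331   0.248 ]
(5, 144, 60) [0.5295 0.207  0.144 ] (array([-0.09  ,  0.03  , -0.09  ,  0.003 , -0.    ,  0.0043]), 'rows>=0.1')
(15, 144, 60) [0.5289 0.217  0.144 ] (array([-0.09  ,  0.03  , -0.09  ,  0.008 , -0.    ,  0.0129]), 'rows>=0.2')
(20, 144, 60) [0.5286 0.222  0.144 ] (array([-0.09  ,  0.03  , -0.09  ,  0.0105, -0.    ,  0.0172]), 'rows>=0.3')
(25, 144, 60) [0.5283 0.227  0.144 ] (array([-0.09  ,  0.03  , -0.09  ,  0.013 , -0.    ,  0.0216]), 'rows>=0.4')
```

View pics/s11.png

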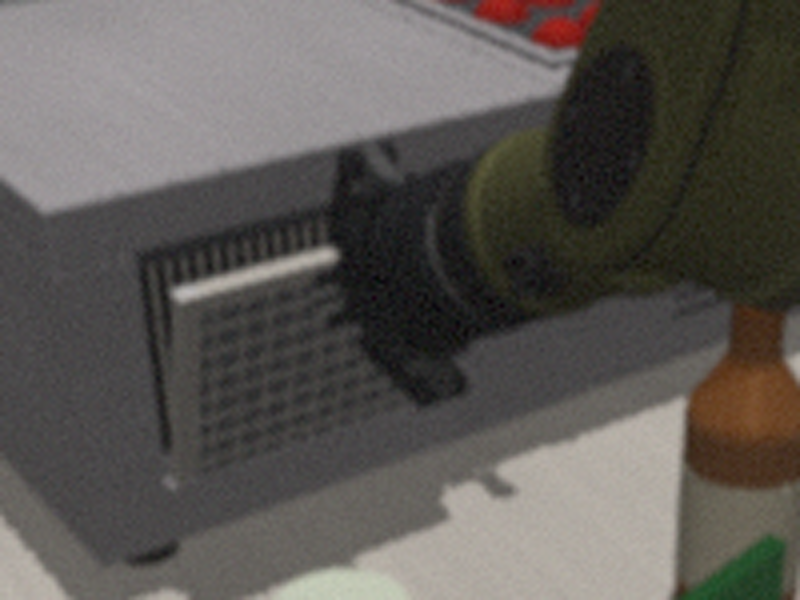

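View pics/w11.png

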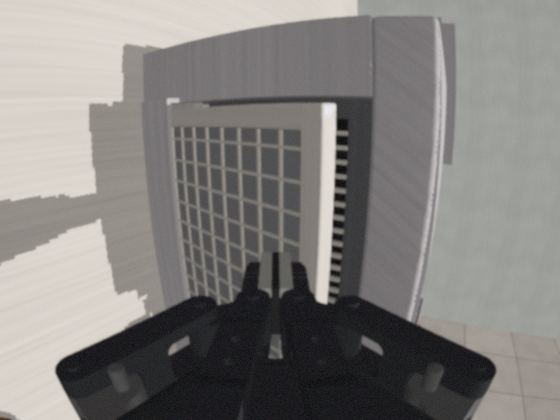

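>>> step_arm(
  deltas=[0,0,0,0.003,0,0.0043,0,0,0,0,0.0055,0,0.0086,0,0,0,0,0.008,0,0.0129,0,0,0,0,0.0093,0,0.015,0,0,0,0,0.0105,0,0.0172,0,0,0,0,0.0105,0,0.0172,0],
)

```text
time: 19.35
tcp_pos: [0.5284, 0.2218, 0.1443]
tool_rot: [-179.8, -60.0, 93.4]
wrist_force: [0.8, 0.2, -0.6]
finger_gap: 0.001
```

```bash
python3 - <<'E'
from ov import *
s=env.sense();print(s['time'],s['tcp_pos'],s['tool_rot'],s['wrist_force'])
snap('side','s12',(130,90,330,240),4);snap('wrist','w12')
E
```

```text
19.35 [0.5284 0.2218 0.1443] [-179.7971  -59.9902   93.3966] [ 0.8037  0.2159 -0.5918]
```

View pics/s12.png

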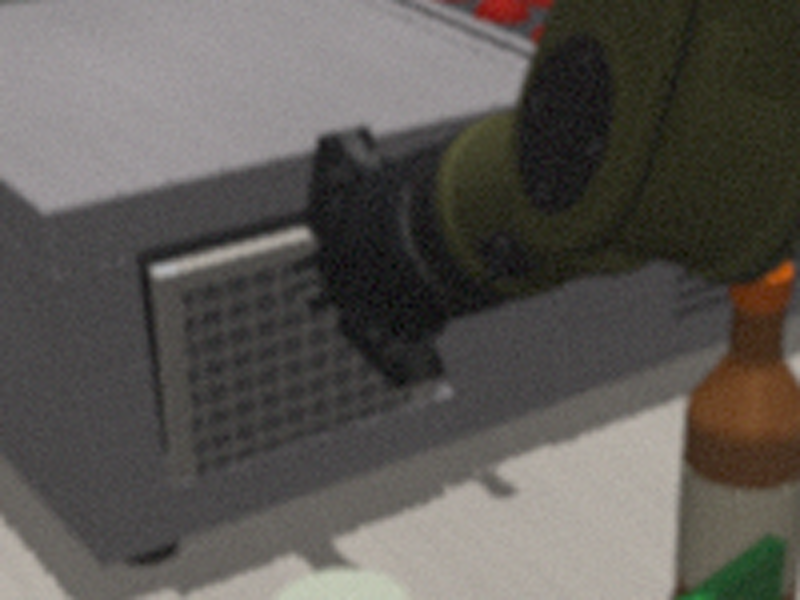

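View pics/w12.png

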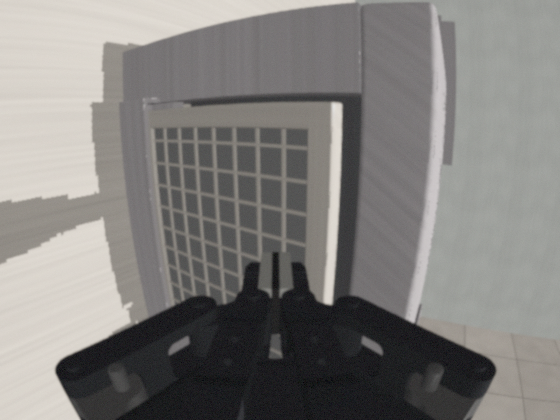

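>>> step_arm(
  deltas=[0,0,0,0.0015,0,0.0026,0,0,0,0,0.003,0,0.0052,0,0,0,0,0.0045,0,0.0078,0,0,0,0,0.0045,0,0.0078,0],
)

```text
time: 19.95
tcp_pos: [0.5278, 0.2309, 0.1443]
tool_rot: [-179.8, -60.0, 93.4]
wrist_force: [0.4, -0.3, -0.8]
finger_gap: 0.003
```

```bash
python3 - <<'E'
from ov import *
s=env.sense();print(s['time'],s['tcp_pos'],s['tool_rot'],s['wrist_force'])
snap('side','s13',(130,90,330,240),4);snap('wrist','w13')
E
```

```text
19.95 [0.5278 0.2309 0.1443] [-179.792   -59.9901   93.4003] [ 0.3601 -0.3122 -0.769 ]
```

View pics/s13.png

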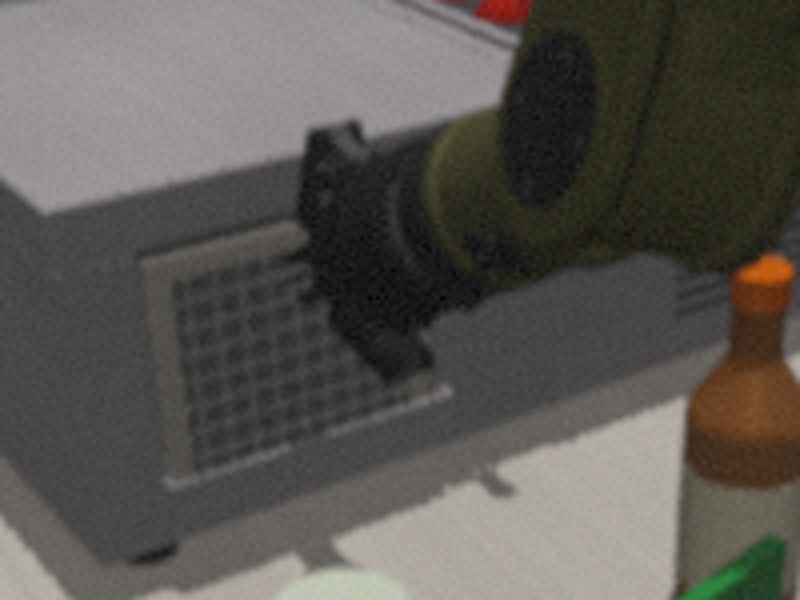

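View pics/w13.png

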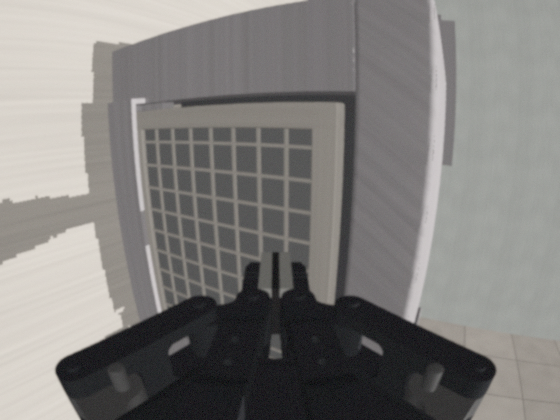

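>>> step_arm(
  deltas=[0,0,0,0.0015,0,0.0026,0,0,0,0,0.003,0,0.0052,0,0,0,0,0.004,0,0.007,0,0,0,0,0.004,0,0.007,0],
)

```text
time: 20.55
tcp_pos: [0.5273, 0.2389, 0.1442]
tool_rot: [-179.8, -60.0, 93.4]
wrist_force: [0.3, -0.3, -0.2]
finger_gap: 0.001
```

```bash
python3 - <<'E'
from ov import *
s=env.sense();print(s['time'],s['tcp_pos'],s['tool_rot'],s['wrist_force'])
snap('side','s14',(130,90,330,240),4)
E
```

```text
20.55 [0.5273 0.2389 0.1442] [-179.7915  -59.9871   93.3973] [ 0.3111 -0.2651 -0.2125]
```

View pics/s14.png

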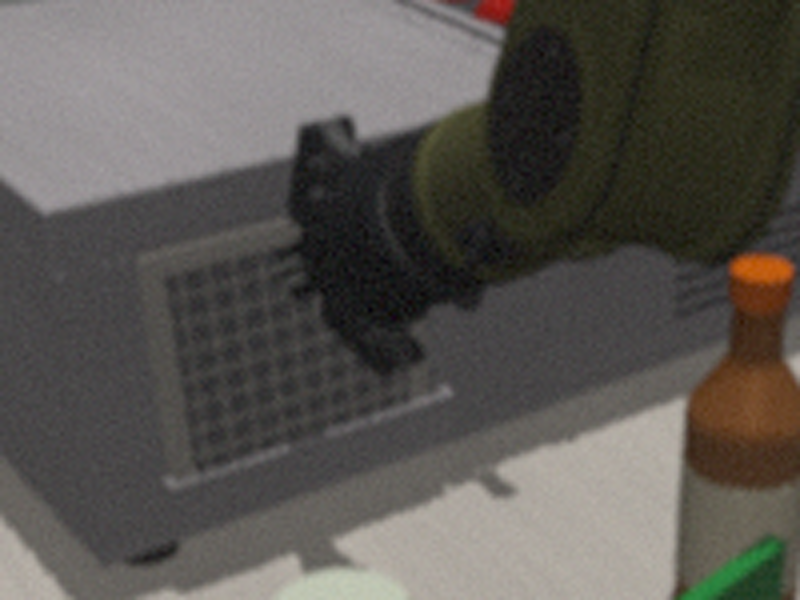

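```bash
python3 - <<'E'
from ov import *
snap('wrist','w14',(110,80,400,330),2.7)
im=np.load('pics/w14.npz')
# reference overlays: project TCP tip & candidates
c=dict(intrinsics=im['K'],world_from_camera=im['W'])
T=pose();print((proj('wrist',[T[:3,3]],c)-[110,80])*2.7)
# filter home overlay at several lean-back angles in side
c=env.get_calibration('side')
for lean in (0,4,8,10,12):
  a=np.radians(lean);u=np.sin(a)*UX+np.cos(a)*UZ;n=np.cos(a)*UX-np.sin(a)*UZ
  # inner face touches stop (38,182)
  P=U(38,0,182); 
  # distance along u down to bottom z=45+
  s=(.182-.045)/np.cos(a)
  B=P-u*s  # inner bottom
  bx=(B-O)@UX*1000
  tops=[B+u*.14+UY*k*.08-n*.01 for k in (-1,1)]
  print(lean,'inner bottom x',round(bx,1),'outer top corners px crop',((proj('side',tops,c)-[130,90]+.5)*4).round(0).tolist())
for xb in (0,5,10):
  # outer bottom at xb
  pass
E
```

```text
[[446.6601 445.6147]]
0 inner bottom x 38.0 outer top corners px crop [[405.0, 183.0], [128.0, 252.0]]
4 inner bottom x 28.4 outer top corners px crop [[405.0, 182.0], [128.0, 251.0]]
8 inner bottom x 18.7 outer top corners px crop [[404.0, 183.0], [128.0, 252.0]]
10 inner bottom x 13.8 outer top corners px crop [[405.0, 184.0], [128.0, 253.0]]
12 inner bottom x 8.9 outer top corners px crop [[405.0, 185.0], [128.0, 254.0]]
```

View pics/w14.png

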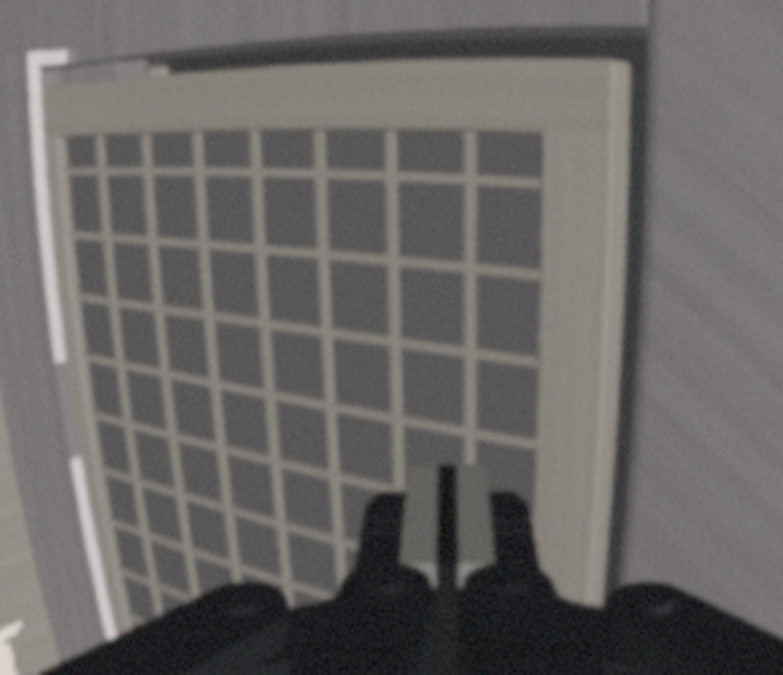

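The tip reads deeper than the filter's face should allow, and there is no force. I'll withdraw along the fingers and see how the filter rests.

>>> step_arm(
  deltas=[0,0,0,-0.001,0,-0.01,0,0,0,0,-0.003,0,-0.03,0,0,0,0,-0.005,0,-0.06,0,0,0,0,-0.01,0,-0.1,0,0,0,0,-0.01,0,-0.11,0,0,0,0,-0.01,0,-0.11,0],
)

```text
time: 21.4
tcp_pos: [0.5342, 0.1382, 0.1905]
tool_rot: [-179.8, -60.0, 93.4]
wrist_force: [-0.9, 0.5, -0.1]
finger_gap: 0.0
```

```bash
python3 - <<'E'
from ov import *
s=env.sense();print(s['time'],s['tcp_pos'],s['tool_rot'],s['wrist_force'])
snap('side','s15',(130,90,330,240),4);snap('wrist','w15')
ov('s15','side',(130,90,330,240),4,False)
for n in ("filter","filter_top","latch_knob"):
  for cam in ("side","wrist"):
    print(n,cam,[(d['centre'],round(d['score'],2)) for d in env.pinpoint(n,cam)])
E
```

```text
21.4 [0.5342 0.1382 0.1905] [-179.8423  -59.9837   93.3535] [-0.8729  0.4591 -0.1036]
filter side [([0.3445, -0.2212, 0.0015], 0.71), ([0.7693, -0.2101, -0.0014], 0.71), ([0.5274, 0.2161, 0.0462], 0.62)]
filter wrist [([0.5364, 0.2175, 0.0469], 0.7)]
filter_top side [([0.7646, -0.208, 0.1921], 0.96), ([0.3434, -0.2181, 0.0962], 0.86), ([0.5293, 0.218, 0.1872], 0.82), ([0.5279, 0.213, 0.1945], 0.73), ([0.5283, 0.2006, 0.0012], 0.71)]
filter_top wrist [([0.5294, 0.2173, 0.1843], 0.59)]
latch_knob side [([0.5277, 0.2397, 0.1846], 0.62)]
latch_knob wrist [([0.5259, 0.2137, 0.1938], 0.63)]
```

View pics/s15m.png

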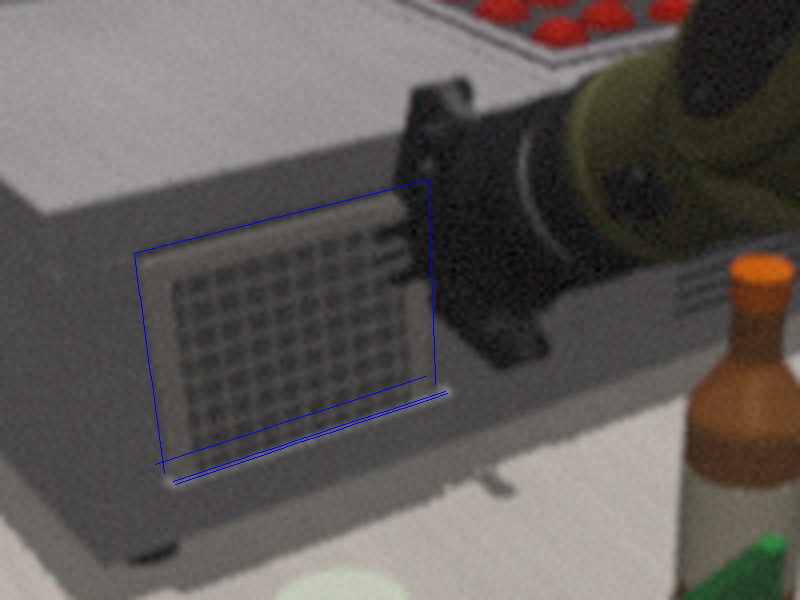

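View pics/w15.png

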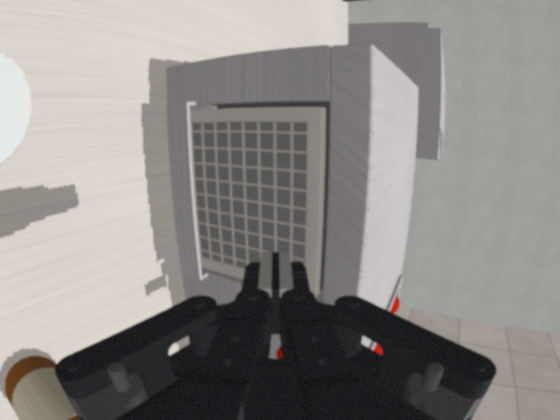

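```bash
python3 - <<'E'
from g import *
M=pose()
for q in ((-35,160,70),(-5,160,70),(5,160,70),(15,160,70),(22,160,70)):
  print(q,place2(*q,L=0)[:3,3],delta(M,place2(*q,L=0)))
E
```

```text
(-35, 160, 70) [0.5319 0.1671 0.16  ] (array([-0.16  , 10.    , -0.07  , -0.0125,  0.0004,  0.0393]), 'rows>=0.9')
(-5, 160, 70) [0.5301 0.197  0.16  ] (array([-0.16  , 10.    , -0.07  ,  0.0025,  0.0005,  0.0653]), 'rows>=1.0')
(5, 160, 70) [0.5295 0.207  0.16  ] (array([-0.16  , 10.    , -0.07  ,  0.0075,  0.0005,  0.0739]), 'rows>=1.2')
(15, 160, 70) [0.5289 0.217  0.16  ] (array([-0.16  , 10.    , -0.07  ,  0.0125,  0.0005,  0.0826]), 'rows>=1.3')
(22, 160, 70) [0.5285 0.224  0.16  ] (array([-0.16  , 10.    , -0.07  ,  0.016 ,  0.0005,  0.0887]), 'rows>=1.4')
```

>>> step_arm(
  deltas=[-0.1,5,0,-0.0125,0,0.01,0,-0.16,10,-0.07,-0.0125,0.0004,0.039,0,-0.16,10,-0.07,-0.005,0.0004,0.052,0,-0.16,10,-0.07,0.0025,0.0005,0.0653,0,-0.16,10,-0.07,0.0075,0.0005,0.0739,0,-0.16,10,-0.07,0.0125,0.0005,0.0826,0,-0.16,10,-0.07,0.0125,0.0005,0.0826,0],
)

```text
time: 22.68
tcp_pos: [0.529, 0.2169, 0.1604]
tool_rot: [179.8, -70.0, 93.7]
wrist_force: [-0.9, -0.4, 0.1]
finger_gap: -0.001
```

```bash
python3 - <<'E'
from ov import *
s=env.sense();print(s['time'],s['tcp_pos'],(s['tcp_pos']-O)@UX,s['tool_rot'],s['wrist_force'])
snap('side','s16',(130,90,330,240),4);snap('wrist','w16')
for n in ("filter","filter_top"):
  for cam in ("side","wrist"):
    print(n,cam,[(d['centre'],round(d['score'],2)) for d in env.pinpoint(n,cam)])
E
```

```text
22.675 [0.529  0.2169 0.1604] 0.014935337774365053 [179.7962 -69.978   93.6954] [-0.9002 -0.3743  0.0813]
filter side [([0.344, -0.2246, 0.0012], 0.67), ([0.5286, 0.2169, 0.0455], 0.66), ([0.7713, -0.2126, 0.0007], 0.58), ([0.5275, 0.212, 0.1964], 0.18)]
filter wrist [([0.5353, 0.2185, 0.0418], 0.95)]
filter_top side [([0.7696, -0.207, 0.1934], 0.92), ([0.5298, 0.2198, 0.1843], 0.88), ([0.3425, -0.2239, 0.093], 0.62)]
filter_top wrist [([0.5291, 0.2093, 0.1839], 0.94)]
```

View pics/s16.png

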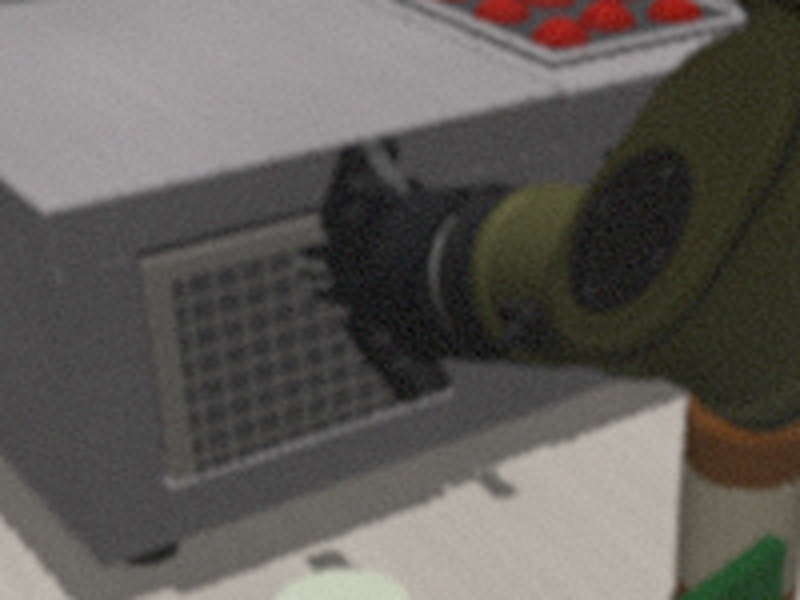

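View pics/w16.png

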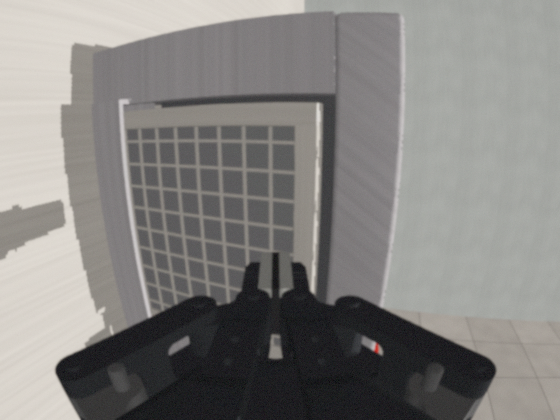

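>>> step_arm(
  deltas=[0,0,0,0.0017,0,0.0047,0,0,0,0,0.0024,0,0.0066,0,0,0,0,0.0031,0,0.0085,0,0,0,0,0.0031,0,0.0085,0],
)

```text
time: 23.48
tcp_pos: [0.5287, 0.2255, 0.1601]
tool_rot: [179.9, -70.0, 93.5]
wrist_force: [-1.1, -0.3, 0.0]
finger_gap: -0.004
```

```bash
python3 - <<'E'
from ov import *
s=env.sense();print(s['time'],s['tcp_pos'],(s['tcp_pos']-O)@UX,s['tool_rot'],s['wrist_force'])
snap('side','s17',(130,90,330,240),4);snap('wrist','w17',(90,60,400,310),2.5)
for n in ("filter","filter_top"):
  for cam in ("side","wrist"):
    print(n,cam,[(d['centre'],round(d['score'],2)) for d in env.pinpoint(n,cam)])
E
```

```text
23.475 [0.5287 0.2255 0.1601] 0.023564196781400995 [179.9161 -69.9898  93.5403] [-1.0888 -0.2966  0.0312]
filter side [([0.3424, -0.223, -0.0016], 0.85), ([0.5272, 0.2157, 0.043], 0.74), ([0.7705, -0.2117, -0.0], 0.71)]
filter wrist [([0.5335, 0.2159, 0.0442], 0.8)]
filter_top side [([0.53, 0.2184, 0.1852], 0.78), ([0.3406, -0.2211, 0.0984], 0.55)]
filter_top wrist [([0.5282, 0.2113, 0.1853], 0.63)]
```

View pics/s17.png

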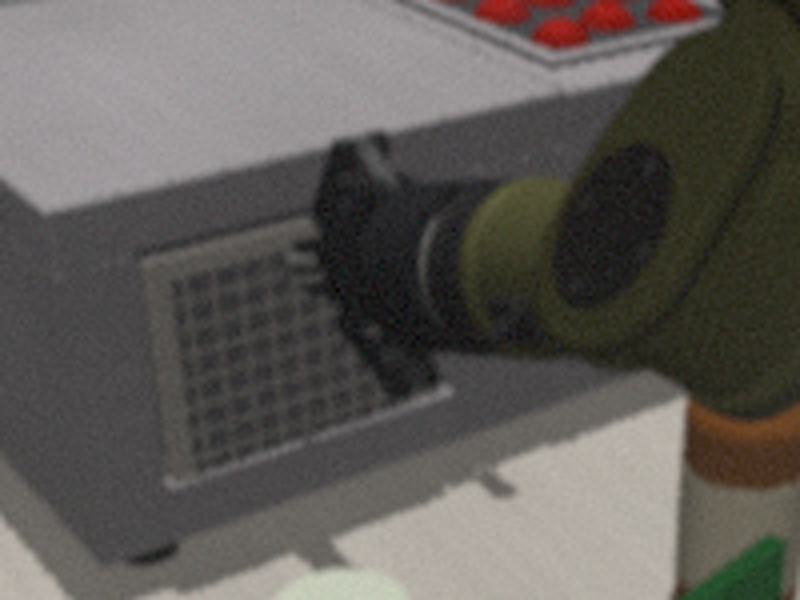

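View pics/w17.png

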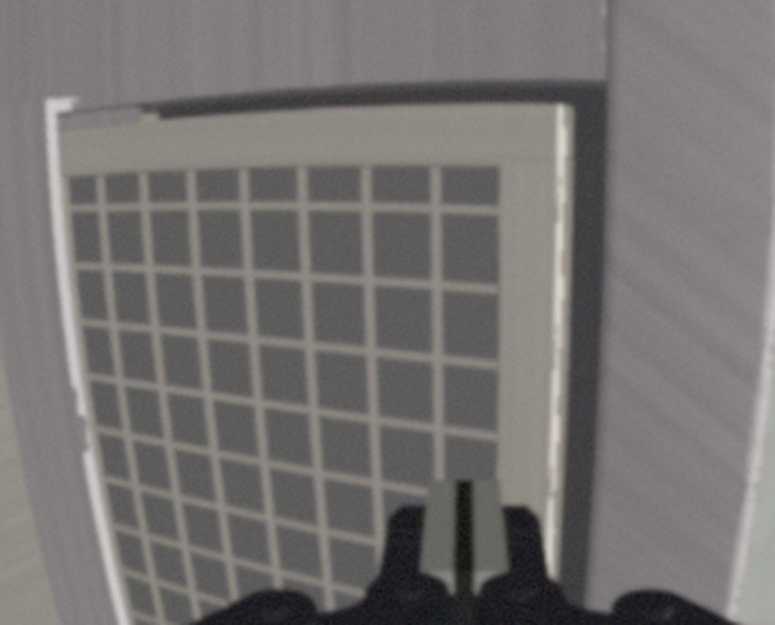

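The filter stands upright with its outer face at about x 10 mm. The tip at x 23 mm met no force, so it is passing through the mesh opening below the top frame bar. I'll back off, turn the jaws level so the tip is thin vertically, and push on the top bar itself.

```bash
python3 - <<'E'
from g import *
s=env.sense();print(s['joint_pos'])
M=pose()
P=place2(-45,160,72,L=0)
print(delta(M,P))
E
```

```text
[-10.5032  38.5787 -16.4467  68.4537  65.7815 -35.9686]
(array([ 0.06  ,  2.01  , -0.    , -0.0234, -0.0004, -0.0642]), 'rows>=1.1')
```

>>> step_arm(
  deltas=[0,0,0,-0.005,0,-0.015,0,0,0,0,-0.012,0,-0.035,0,0,0,0,-0.0234,0,-0.065,0,0,0,10,-0.0234,0,-0.065,0,0,0,20,-0.0234,0,-0.065,0,0,0,30,-0.0234,0,-0.065,0,0,0,40,-0.0234,0,-0.065,0],
)

```text
time: 24.65
tcp_pos: [0.5331, 0.1562, 0.1603]
tool_rot: [-119.4, -45.8, 25.4]
wrist_force: [-0.3, -0.2, -0.3]
finger_gap: -0.002
```

>>> step_arm(
  deltas=[0,0,10,0,0,0,0,0,0,20,0,0,0,0,0,0,30,0,0,0,0,0,0,40,0,0,0,0,0,0,50,0,0,0,0,0,0,50,0,0,0,0],
)

```text
time: 25.4
tcp_pos: [0.533, 0.1563, 0.1603]
tool_rot: [-110.0, -0.1, 3.5]
wrist_force: [-0.6, -0.4, 0.2]
finger_gap: 0.001
```

```bash
cat >> g.py <<'E'
def push(x,z,b,y=0):
    T=place2(x,z,b,y,L=0);X=T[:3,0].copy();T[:3,0]=T[:3,1];T[:3,1]=-X;return T
E
python3 - <<'E'
from g import *
s=env.sense();print(s['time'],s['joint_pos'],s['tcp_pos'],s['wrist_force'])
snap('side','s18',(100,60,380,270),2.8);snap('wrist','w18')
M=pose()
for q in ((-15,172,74),(0,172,74),(10,172,74),(18,172,74),(24,172,74)): print(q,push(*q)[:3,3],delta(M,push(*q)))
for n in ("filter","filter_top"):
  for cam in ("side","wrist"):
    print(n,cam,[(d['centre'],round(d['score'],2)) for d in env.pinpoint(n,cam)])
E
```

```text
25.4 [-17.1614  42.2656 -10.6723  81.0601  61.5999  42.182 ] [0.533  0.1563 0.1603] [-0.625  -0.4067  0.155 ]
(-15, 172, 74) [0.5307 0.187  0.172 ] (array([ 4.01  , -0.06  ,  0.16  , -0.0004, -0.0215,  0.0249]), 'rows>=0.5')
(0, 172, 74) [0.5298 0.202  0.172 ] (array([ 4.01  , -0.06  ,  0.16  , -0.0004, -0.0266,  0.039 ]), 'rows>=0.8')
(10, 172, 74) [0.5292 0.212  0.172 ] (array([ 4.01  , -0.06  ,  0.16  , -0.0004, -0.0301,  0.0484]), 'rows>=0.9')
(18, 172, 74) [0.5287 0.22   0.172 ] (array([ 4.01  , -0.06  ,  0.16  , -0.0004, -0.0328,  0.0559]), 'rows>=1.0')
(24, 172, 74) [0.5283 0.226  0.172 ] (array([ 4.01  , -0.06  ,  0.16  , -0.0004, -0.0348,  0.0616]), 'rows>=1.1')
filter side [([0.3432, -0.2219, -0.0005], 0.87)]
filter wrist []
filter_top side [([0.7651, -0.2081, 0.1904], 0.98), ([0.5309, 0.2232, 0.1844], 0.95), ([0.3445, -0.2239, 0.0977], 0.62)]
filter_top wrist [([0.5323, 0.2193, 0.1832], 0.58)]
```

View pics/s18.png

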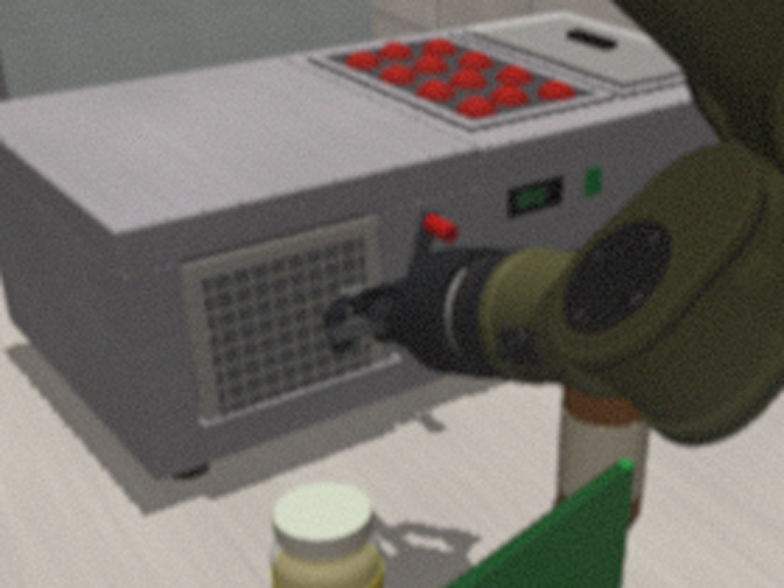

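View pics/w18.png

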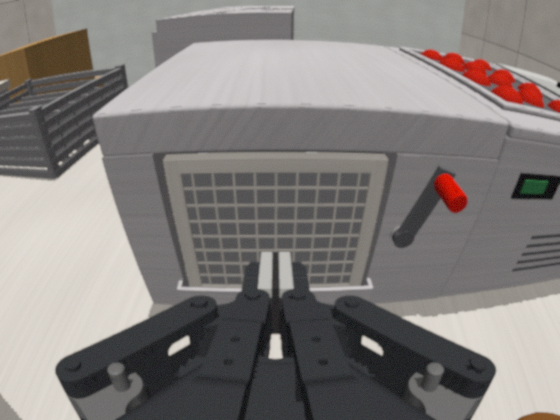

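>>> step_arm(
  deltas=[4,0,0.16,0,-0.0215,0.0249,0,4,0,0.16,0,-0.0266,0.039,0,4,0,0.16,0,-0.0283,0.0437,0,4,0,0.16,0,-0.0301,0.0484,0,4,0,0.16,0,-0.0315,0.0522,0,4,0,0.16,0,-0.0328,0.0559,0,4,0,0.16,0,-0.0328,0.0559,0],
)

```text
time: 26.58
tcp_pos: [0.5291, 0.2201, 0.1721]
tool_rot: [-106.0, 0.1, 3.4]
wrist_force: [0.3, 0.1, -0.0]
finger_gap: -0.001
```

```bash
python3 - <<'E'
from ov import *
s=env.sense();print(s['time'],s['tcp_pos'],(s['tcp_pos']-O)@UX,s['tool_rot'],s['wrist_force'])
snap('side','s19',(130,90,330,240),4);snap('wrist','w19')
for n in ("filter","filter_top"):
  for cam in ("side","wrist"):
    print(n,cam,[(d['centre'],round(d['score'],2)) for d in env.pinpoint(n,cam)])
E
```

```text
26.575 [0.5291 0.2201 0.1721] 0.018097029007592292 [-106.0142    0.1115    3.4002] [ 0.3477  0.0576 -0.0302]
filter side [([0.3428, -0.2211, -0.002], 0.89), ([0.5282, 0.2167, 0.0444], 0.71), ([0.7707, -0.2147, 0.0014], 0.69)]
filter wrist [([0.535, 0.2159, 0.0425], 0.77)]
filter_top side [([0.344, -0.2213, 0.1012], 0.9), ([0.766, -0.206, 0.1937], 0.73), ([0.5309, 0.2143, 0.1823], 0.7), ([0.5301, 0.2127, 0.1944], 0.31)]
filter_top wrist [([0.532, 0.2081, 0.1849], 0.78)]
```

View pics/s19.png

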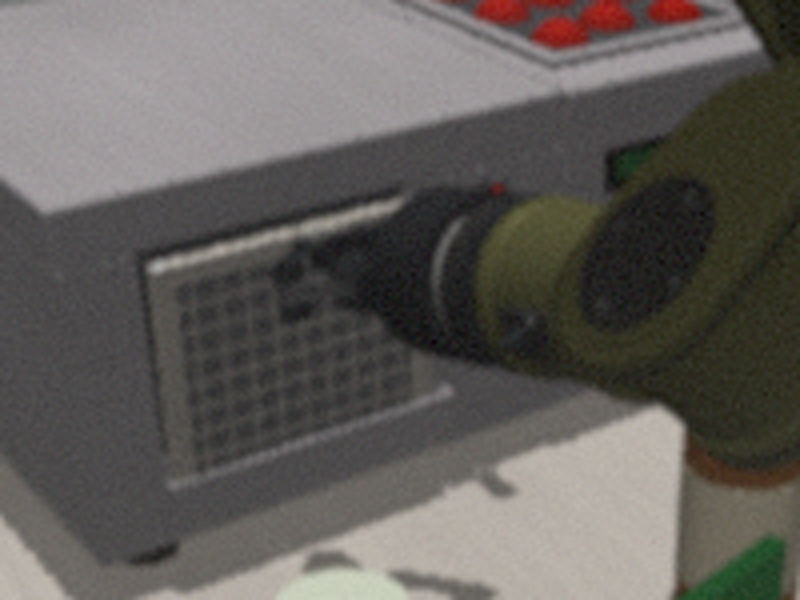

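View pics/w19.png

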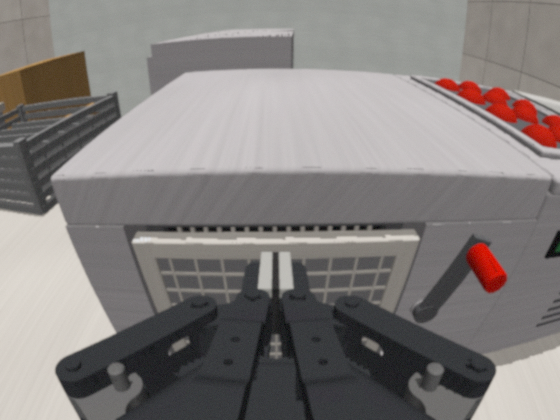

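```bash
cat > fo.py <<'E'
from g import *
def fcorn(bx,bz,lean,by=0):
  "lean>0 = back; bx,bz: bottom centre (unit mm)"
  a=np.radians(lean);u=np.sin(a)*UX+np.cos(a)*UZ;n=np.cos(a)*UX-np.sin(a)*UZ;B=U(bx,by,bz)
  return lambda y,h,t:B+UY*y/1000+u*h/1000+n*t/1000
def draw(tag,cam,box,s,models,out,bay=True):
  x0,y0,x1,y1=box;d=np.load(f'pics/{tag}.npz');c=dict(intrinsics=d['K'],world_from_camera=d['W'])
  o=cv2.resize(d['im'][y0:y1,x0:x1],None,fx=s,fy=s,interpolation=cv2.INTER_CUBIC)
  def L(pts,col):
    P=np.vstack([[p+(q-p)*t for t in np.linspace(0,1,15)] for p,q in zip(pts[:-1],pts[1:])])
    q=(proj(cam,P,c)-[x0,y0]+.5)*s-.5;cv2.polylines(o,[(q*8).round().astype(int)],False,col,1,cv2.LINE_AA,3)
  if bay:
    L([U(-3,-84,67),U(-3,84,67)],(255,0,0));L([U(10,-84,67),U(10,-84,192),U(10,84,192),U(10,84,67)],(255,0,0))
  for m,col in models:
    F=fcorn(*m)
    L([F(-80,20,-5),F(-80,140,-5),F(80,140,-5),F(80,20,-5)],col);L([F(-80,140,-5),F(-80,140,5),F(80,140,5),F(80,140,-5)],col)
  cv2.imwrite(out,o)
E
python3 - <<'E'
from fo import *
m=[((15.5,45,0),(0,0,255)),((13,45.5,8.4),(0,255,0))]
draw('s18','side',(150,100,250,220),6,m,'pics/s18f.png')
draw('s19','side',(150,100,250,220),6,m,'pics/s19f.png')
draw('w18','wrist',(140,120,420,310),2.7,m,'pics/w18f.png')
draw('w19','wrist',(110,160,450,340),2.3,m,'pics/w19f.png')
a=cv2.imread('pics/s18f.png');b=cv2.imread('pics/s19f.png');cv2.imwrite('pics/sf.png',cv2.resize(np.hstack([a,b]),(800,480)))
a=cv2.imread('pics/w18f.png');b=cv2.imread('pics/w19f.png')
E
```

```text
(no output)
```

View pics/sf.png

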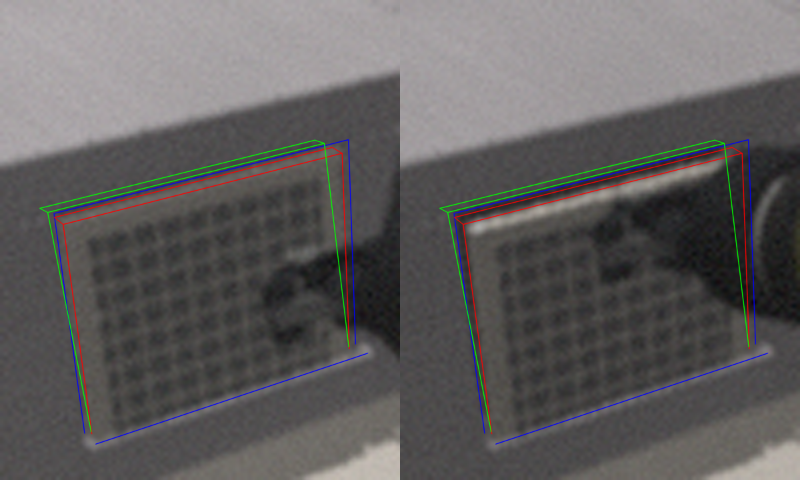

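View pics/w18f.png

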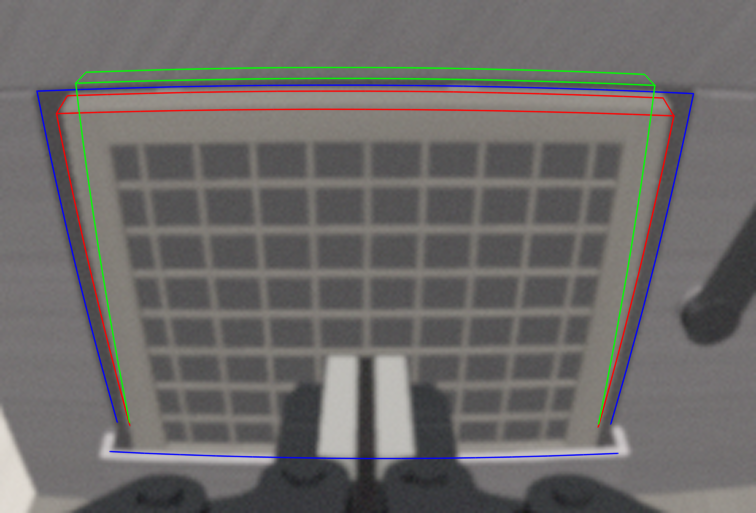

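View pics/w19f.png

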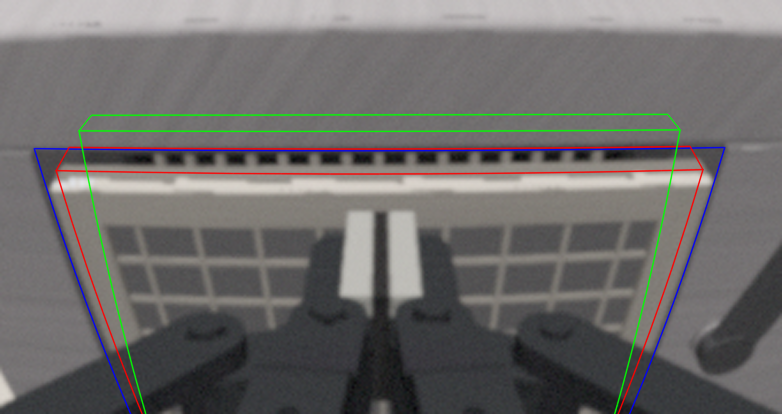

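```bash
python3 - <<'E'
from fo import *
m=[((15.5,45,0),(0,0,255)),((13,45.5,8.4),(0,255,0))]
ims=[]
for t in ('s12','s14','s15','s16','s17','s19'):
  draw(t,'side',(155,130,215,220),5,m,'pics/tmp.png');ims.append(cv2.resize(cv2.imread('pics/tmp.png'),(266,300)))
cv2.imwrite('pics/multi.png',np.vstack([np.hstack(ims[:3]),np.hstack(ims[3:])]))
E
```

```text
(no output)
```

View pics/multi.png

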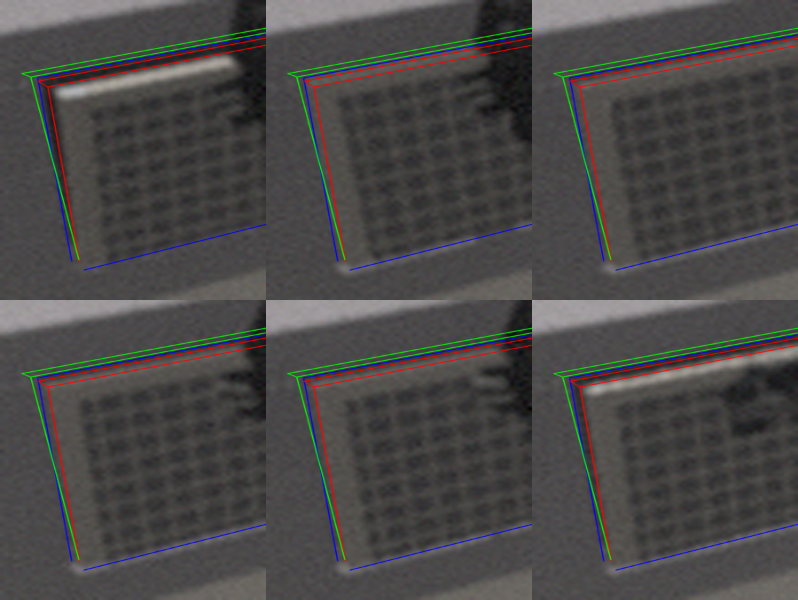

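```bash
python3 - <<'E'
from fo import *
def ax(tag,T,box,s,out):
  x0,y0,x1,y1=box;d=np.load(f'pics/{tag}.npz');cam='wrist' if tag[0]=='w' else 'side';c=dict(intrinsics=d['K'],world_from_camera=d['W'])
  o=cv2.resize(d['im'][y0:y1,x0:x1],None,fx=s,fy=s,interpolation=cv2.INTER_CUBIC)
  q=(proj(cam,[T[:3,3]-T[:3,2]*k/1000 for k in (0,10,20,30)],c)-[x0,y0]+.5)*s-.5
  for p,col in zip(q,((0,0,255),(0,255,0),(255,0,0),(0,255,255))): cv2.circle(o,tuple(p.round().astype(int)),4,col,1)
  cv2.imwrite(out,o);return o
def PT(p,e):
  return mk(np.array(p),R.from_euler('xyz',e,degrees=True).as_matrix())
a=ax('s15',PT([.5342,.1382,.1905],[-179.84,-59.98,93.35]),(190,100,260,170),5.5,'pics/t1.png')
b=ax('s18',PT([.533,.1563,.1603],[-110,-.1,3.5]),(190,130,260,200),5.5,'pics/t2.png')
c=ax('s19',PT([.5291,.2201,.1721],[-106,.11,3.4]),(170,110,240,180),5.5,'pics/t3.png')
d=ax('s14',PT([.5273,.2389,.1442],[-179.79,-59.99,93.4]),(170,110,240,180),5.5,'pics/t4.png')
cv2.imwrite('pics/tt.png',cv2.resize(np.vstack([np.hstack([a,b]),np.hstack([c,d])]),(600,600)))
E
```

```text
(no output)
```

View pics/tt.png

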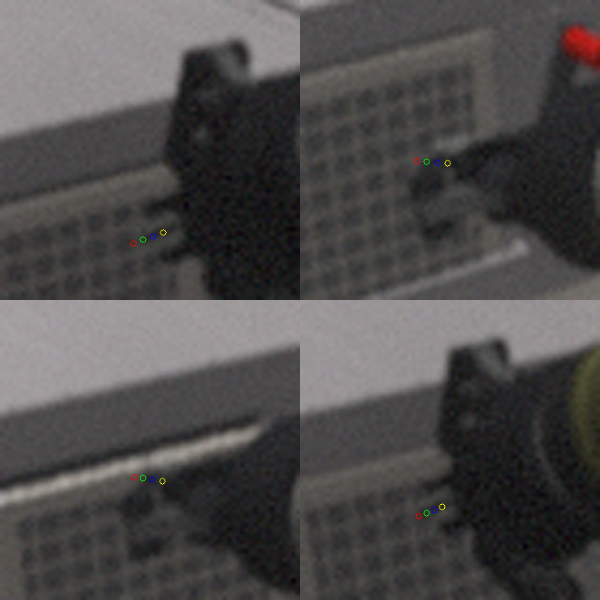

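The fingertips really end about 15–18 mm behind the reported TCP, so there was never full contact. I'll push about that much further, slightly lower to clear the header, and watch the force.

```bash
python3 - <<'E'
from g import *
M=pose()
for q in ((18,166,76),(24,166,76),(30,166,76),(34,166,76),(40,166,76)): print(q,delta(M,push(*q)))
E
```

```text
(18, 166, 76) (array([ 2.01  , -0.08  , -0.16  , -0.0005,  0.0057,  0.0018]), 'rows>=0.2')
(24, 166, 76) (array([ 2.01  , -0.08  , -0.16  , -0.0005,  0.0041,  0.0075]), 'rows>=0.2')
(30, 166, 76) (array([ 2.01  , -0.08  , -0.16  , -0.0005,  0.0024,  0.0133]), 'rows>=0.2')
(34, 166, 76) (array([ 2.01  , -0.08  , -0.16  , -0.0005,  0.0013,  0.0171]), 'rows>=0.3')
(40, 166, 76) (array([ 2.01  , -0.08  , -0.16  , -0.0005, -0.0003,  0.0229]), 'rows>=0.4')
```

>>> step_arm(
  deltas=[2,0,-0.16,-0.0005,0.0057,0.0018,0,2,0,-0.16,-0.0005,0.0049,0.0047,0,2,0,-0.16,-0.0005,0.0041,0.0075,0,2,0,-0.16,-0.0005,0.0032,0.0104,0,2,0,-0.16,-0.0005,0.0024,0.0133,0,2,0,-0.16,-0.0005,0.0013,0.0171,0,2,0,-0.16,-0.0005,0.0013,0.0171,0],
)

```text
time: 27.75
tcp_pos: [0.5275, 0.2364, 0.1663]
tool_rot: [-104.0, -0.0, 3.5]
wrist_force: [0.7, -0.2, -0.1]
finger_gap: -0.001
```

```bash
python3 - <<'E'
from fo import *
s=env.sense();print(s['time'],s['tcp_pos'],(s['tcp_pos']-O)@UX,s['tool_rot'],s['wrist_force'])
snap('side','s20');snap('wrist','w20')
m=[((15.5,45,0),(0,0,255)),((13,45.5,8.4),(0,255,0))]
draw('s20','side',(150,100,250,220),5,m,'pics/s20f.png')
draw('w20','wrist',(110,160,450,340),2.3,m,'pics/w20f.png')
for n in ("filter","filter_top"):
  for cam in ("side","wrist"):
    print(n,cam,[(d['centre'],round(d['score'],2)) for d in env.pinpoint(n,cam)])
E
```

```text
27.75 [0.5275 0.2364 0.1663] 0.03446692255334738 [-104.0148   -0.0491    3.4645] [ 0.7461 -0.1502 -0.1245]
filter side [([0.3454, -0.22, 0.001], 0.76), ([0.5278, 0.2165, 0.0421], 0.66), ([0.7696, -0.2137, -0.0012], 0.6)]
filter wrist []
filter_top side [([0.3453, -0.2223, 0.0957], 0.88), ([0.5263, 0.2232, 0.1864], 0.86), ([0.7694, -0.2072, 0.1935], 0.59)]
filter_top wrist [([0.5316, 0.213, 0.1814], 0.6)]
```

View pics/s20f.png

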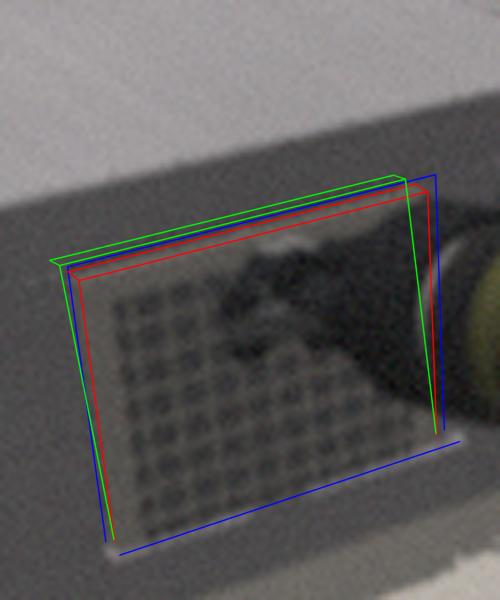

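View pics/w20f.png

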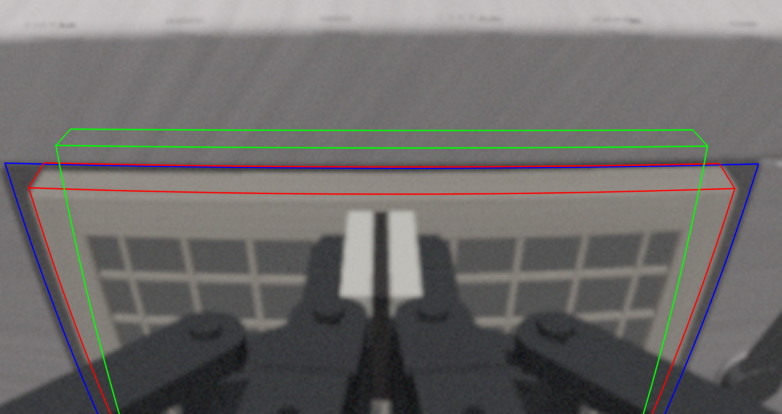

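>>> step_arm(
  deltas=[0,0,0,0,-0.0007,0.0029,0,0,0,0,0,-0.0015,0.0058,0,0,0,0,0,-0.0022,0.0087,0,0,0,0,0,-0.0022,0.0087,0],
)

```text
time: 28.55
tcp_pos: [0.5269, 0.2453, 0.1662]
tool_rot: [-104.0, -0.0, 3.5]
wrist_force: [0.6, -0.6, 0.0]
finger_gap: -0.0
```

```bash
python3 - <<'E'
from fo import *
s=env.sense();print(s['time'],s['tcp_pos'],(s['tcp_pos']-O)@UX,s['tool_rot'],s['wrist_force'])
snap('wrist','w21')
m=[((15.5,45,0),(0,0,255)),((13,45.5,8.4),(0,255,0))]
draw('w21','wrist',(110,160,450,340),2.3,m,'pics/w21f.png')
E
```

```text
28.55 [0.5269 0.2453 0.1662] 0.04340932058076109 [-104.0105   -0.0408    3.4648] [ 0.6123 -0.5746  0.0099]
```

View pics/w21f.png

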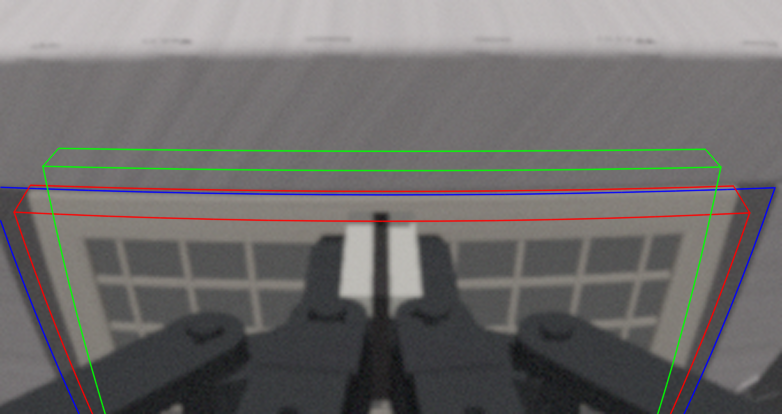

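>>> step_arm(
  deltas=[0,0,0,0,-0.0007,0.0029,0,0,0,0,0,-0.0013,0.0053,0,0,0,0,0,-0.0013,0.0053,0],
)

```text
time: 28.98
tcp_pos: [0.5267, 0.2506, 0.1661]
tool_rot: [-104.0, -0.0, 3.4]
wrist_force: [-0.2, -0.0, 0.4]
finger_gap: 0.001
```

```bash
python3 - <<'E'
from fo import *
s=env.sense();print(s['time'],s['tcp_pos'],(s['tcp_pos']-O)@UX,s['tool_rot'],s['wrist_force'])
snap('wrist','w22')
m=[((15.5,45,0),(0,0,255)),((13,45.5,8.4),(0,255,0))]
draw('w22','wrist',(110,160,450,340),2.3,m,'pics/w22f.png')
E
```

```text
28.975 [0.5267 0.2506 0.1661] 0.04873743564211953 [-104.0086   -0.0367    3.4496] [-0.2318 -0.0445  0.4221]
```

View pics/w22f.png

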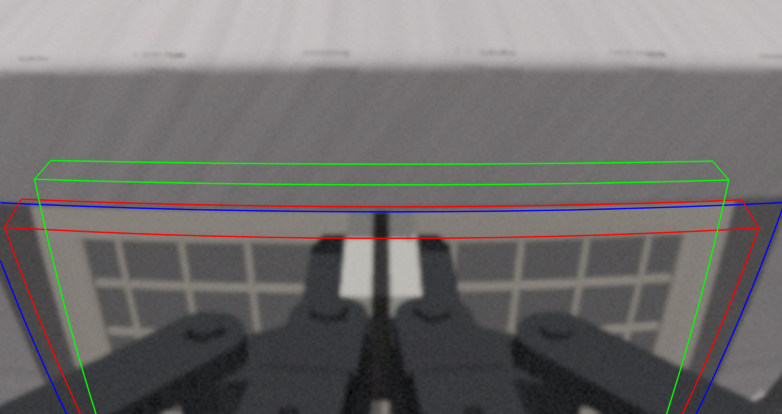

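>>> step_arm(
  deltas=[0,0,0,0,-0.0007,0.0029,0,0,0,0,0,-0.0013,0.0053,0,0,0,0,0,-0.0013,0.0053,0],
)

```text
time: 29.4
tcp_pos: [0.5268, 0.2544, 0.1659]
tool_rot: [-104.1, -0.0, 3.4]
wrist_force: [-1.6, -14.2, 2.1]
finger_gap: 0.001
```

```bash
python3 - <<'E'
from fo import *
s=env.sense();print(s['time'],s['tcp_pos'],(s['tcp_pos']-O)@UX,s['tool_rot'],s['wrist_force'])
snap('wrist','w23')
m=[((15.5,45,0),(0,0,255)),((13,45.5,8.4),(0,255,0))]
draw('w23','wrist',(80,140,480,360),2,m,'pics/w23f.png')
E
```

```text
29.4 [0.5268 0.2544 0.1659] 0.05247591397645507 [-104.1142   -0.0464    3.3647] [ -1.5972 -14.223    2.1367]
```

View pics/w23f.png

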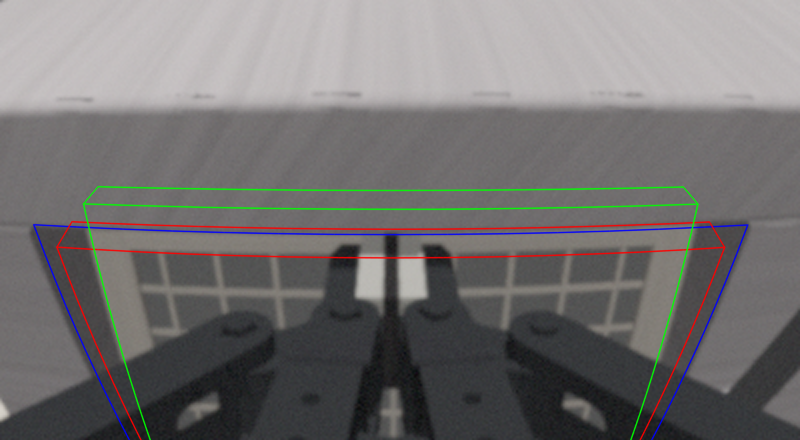

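There is now 14 N against the stops, and the side edges match the home model (green). Withdrawing to check that it stays.

>>> step_arm(
  deltas=[0,0,0,0,0,-0.005,0,0,0,0,0,0.001,-0.02,0,0,0,0,0,0.002,-0.05,0,0,0,0,0,0.002,-0.1,0,0,0,0,0,0.002,-0.12,0,0,0,0,0,0.002,-0.12,0],
)

```text
time: 30.2
tcp_pos: [0.5344, 0.1379, 0.1931]
tool_rot: [-104.0, -0.1, 3.3]
wrist_force: [0.5, 0.6, 0.1]
finger_gap: -0.002
```

```bash
python3 - <<'E'
from fo import *
s=env.sense();print(s['time'],s['tcp_pos'],(s['tcp_pos']-O)@UX,s['tool_rot'],s['wrist_force'])
snap('wrist','w24');snap('side','s24')
m=[((15.5,45,0),(0,0,255)),((13,45.5,8.4),(0,255,0))]
draw('w24','wrist',(80,100,530,360),1.75,m,'pics/w24f.png')
draw('s24','side',(150,100,270,220),5,m,'pics/s24f.png')
for n in ("filter","filter_top","latch_knob","latch_pivot"):
  for cam in ("side","wrist"):
    print(n,cam,[(d['centre'],round(d['score'],2)) for d in env.pinpoint(n,cam)])
E
```

```text
30.2 [0.5344 0.1379 0.1931] -0.064264030706646 [-104.013    -0.0572    3.2872] [0.5216 0.5783 0.1179]
filter side [([0.7705, -0.2147, 0.0023], 0.93), ([0.3432, -0.2204, 0.0015], 0.89), ([0.5315, 0.215, 0.0468], 0.81), ([0.6354, 0.2199, 0.1243], 0.72)]
filter wrist []
filter_top side [([0.3432, -0.2228, 0.1006], 0.78), ([0.5283, 0.2343, 0.1835], 0.61)]
filter_top wrist [([0.5305, 0.2317, 0.1826], 0.58)]
latch_knob side [([0.6518, 0.1984, 0.1751], 0.6), ([0.5252, -0.1981, 0.0025], 0.2)]
latch_knob wrist [([0.65, 0.1931, 0.1752], 0.62)]
latch_pivot side [([0.6336, 0.2189, 0.1237], 0.62)]
latch_pivot wrist [([0.6303, 0.2166, 0.1178], 0.63)]
```

View pics/w24f.png

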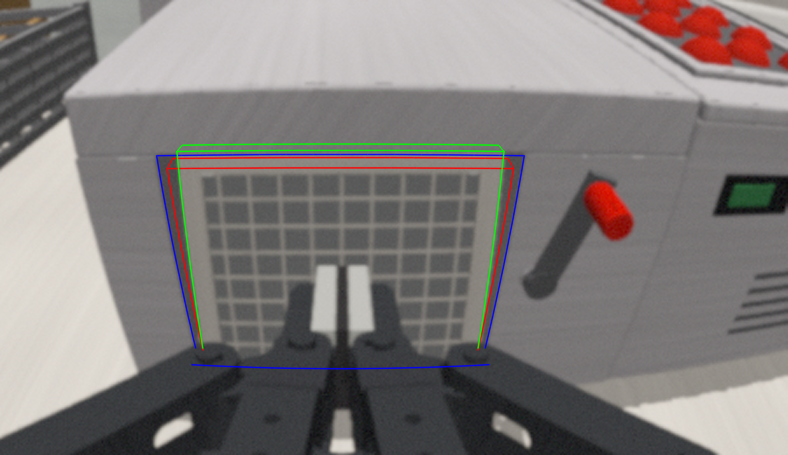

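View pics/s24f.png

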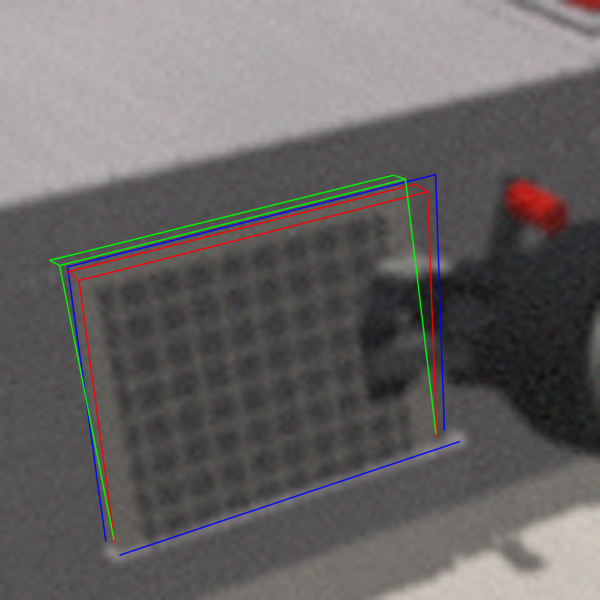

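The filter is home, leaning back about 7.6°, and it stays there. For the latch, the bottle (top at z 0.2) sits below the approach, so I'll use a 45° slant.

```bash
cat >> g.py <<'E'
def tip(x,z,y,b=45,off=.025):
    T=push(x,z,b,y);T[:3,3]+=T[:3,2]*off;return T
def K(th): return -104+58*np.cos(th),120+58*np.sin(th)
E
python3 - <<'E'
from g import *
M=pose()
y,z=K(1.9);print(y,z)
for q in ((-80,215,-150),(-60,175,-152),(-6,165,-152)): 
  T=tip(*q);print(q,T[:3,3],delta(M,T))
  M2=tip(-80,215,-150)
  print('   from A',delta(M2,T))
E
```

```text
-122.7507948780832 174.88540508587005
(-80, 215, -150) [0.6833 0.149  0.1973] (array([-30.99  ,  -0.03  ,   0.01  ,   0.1504,  -0.004 ,  -0.0009]), 'rows>=2.9')
   from A (array([ 0., -0., -0.,  0.,  0.,  0.]), 'rows>=0.0')
(-60, 175, -152) [0.6841 0.169  0.1573] (array([-30.99  ,  -0.03  ,   0.01  ,   0.1524,   0.03  ,   0.0282]), 'rows>=2.9')
   from A (array([ 0.    , -0.    , -0.    ,  0.002 ,  0.0141,  0.0424]), 'rows>=0.7')
(-6, 165, -152) [0.6808 0.2229 0.1473] (array([-30.99  ,  -0.03  ,   0.01  ,   0.1523,   0.0267,   0.083 ]), 'rows>=2.9')
   from A (array([ 0.    , -0.    , -0.    ,  0.002 , -0.017 ,  0.0877]), 'rows>=1.4')
```

>>> step_arm(
  deltas=[-10,0,0,0,-0.01,-0.01,0,-20,0,0,0,-0.02,-0.015,0,-31,0,0,0,-0.024,-0.02,0,-31,0,0,0.05,-0.024,-0.02,0,-31,0,0,0.1,-0.024,-0.015,0,-31,0,0,0.15,-0.015,-0.008,0,-31,0,0,0.1504,-0.004,-0.001,0,-31,0,0,0.1504,-0.004,-0.001,0],
)

```text
time: 31.7
tcp_pos: [0.6818, 0.1487, 0.1955]
tool_rot: [-135.0, 0.2, 3.5]
wrist_force: [0.2, -0.3, 0.4]
finger_gap: 0.003
```

```bash
python3 - <<'E'
from g import *
s=env.sense();print(s['time'],s['joint_pos'],s['tcp_pos'],s['tool_rot'],s['wrist_force'])
snap('wrist','w25');snap('side','s25')
M=pose()
for q in ((-80,215,-150),(-60,175,-152),(-6,165,-152)): print(q,delta(M,tip(*q)))
for cam in ('side','wrist'):
    print([(d['centre'],round(d['score'],2)) for d in env.pinpoint('latch_knob',cam)])
E
```

```text
31.7 [-7.9423 38.3158 14.1317 77.2523 43.8557 74.0627] [0.6818 0.1487 0.1955] [-134.9733    0.2401    3.4778] [ 0.2253 -0.3223  0.3933]
(-80, 215, -150) (array([-0.02  , -0.    , -0.11  ,  0.0012, -0.0003,  0.0007]), 'rows>=0.0')
(-60, 175, -152) (array([-0.02  , -0.    , -0.11  ,  0.0032,  0.0139,  0.0431]), 'rows>=0.7')
(-6, 165, -152) (array([-0.02  , -0.    , -0.11  ,  0.0032, -0.0172,  0.0884]), 'rows>=1.4')
[([0.6542, 0.1992, 0.1732], 0.62), ([0.5073, -0.1414, 0.0167], 0.41)]
[([0.6515, 0.1931, 0.1745], 0.63)]
```

View pics/w25.png

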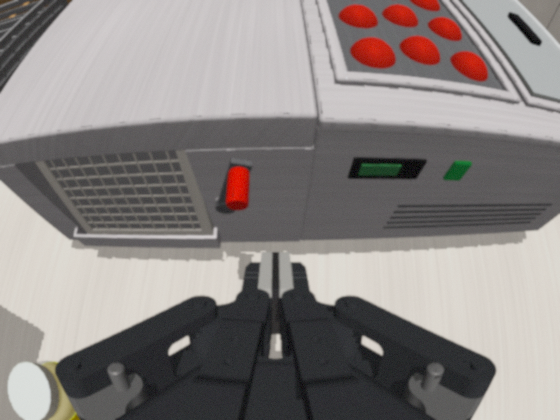

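View pics/s25.png

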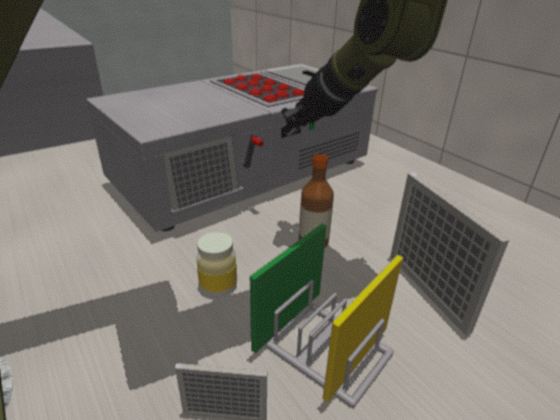

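```bash
python3 - <<'E'
from g import *
M=tip(-6,165,-152)
for th in (1.9,1.6,1.3,1.0,.8,.6):
  y,z=K(th);q=(-6,z-10,y-18);print(th,[round(v) for v in q],delta(M,tip(*q))[0][3:])
E
```

```text
1.9 [-6, 165, -141] [-0.0112  0.0001  0.0001]
1.6 [-6, 168, -124] [-0.0283 -0.0021 -0.0021]
1.3 [-6, 166, -106] [-0.0455 -0.0006 -0.0006]
1.0 [-6, 159, -91] [-0.0613  0.0044  0.0044]
0.8 [-6, 152, -82] [-0.0704  0.0095  0.0095]
0.6 [-6, 143, -74] [-0.0779  0.0157  0.0157]
```

>>> step_arm(
  deltas=[0,0,0,0.0032,0.005,0.03,0,0,0,0,0.0032,-0.005,0.06,0,0,0,0,0.0032,-0.017,0.088,0,0,0,0,0.0032,-0.017,0.088,0,0,0,0,0.0032,-0.017,0.088,0],
)

```text
time: 32.52
tcp_pos: [0.6824, 0.2219, 0.1483]
tool_rot: [-135.0, -0.1, 3.4]
wrist_force: [0.3, 0.2, -0.5]
finger_gap: 0.002
```

```bash
python3 - <<'E'
from g import *
s=env.sense();print(s['time'],s['tcp_pos'],s['wrist_force'])
snap('wrist','w26');snap('side','s26',(190,90,350,210),5)
print(delta(pose(),tip(-6,165,-152)))
E
```

```text
32.525 [0.6824 0.2219 0.1483] [ 0.2853  0.1672 -0.4784]
(array([ 0.02  , -0.18  , -0.02  , -0.0021, -0.0005,  0.0018]), 'rows>=0.0')
```

View pics/w26.png

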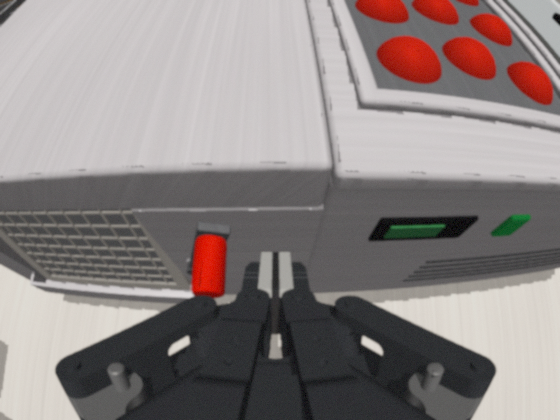

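View pics/s26.png

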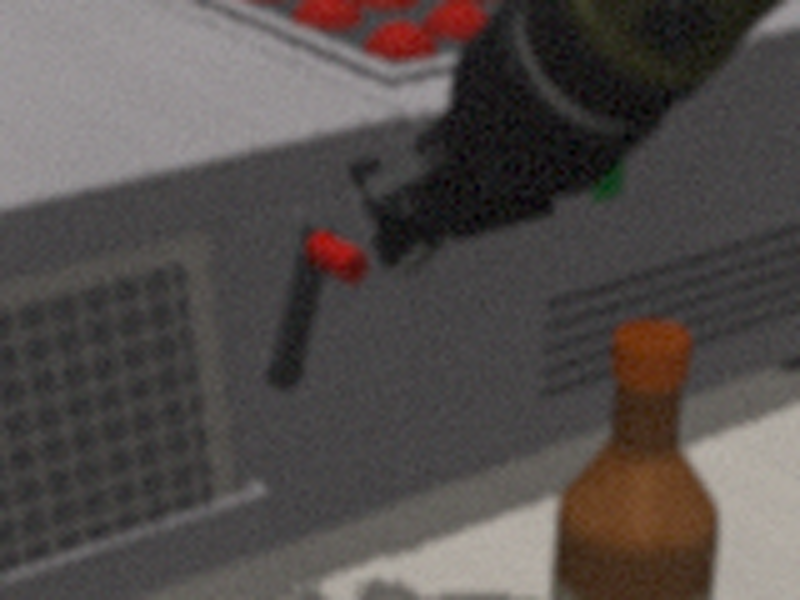

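The finger stands beside the knob on the pan side, at about the same depth. Now swinging the latch over.

>>> step_arm(
  deltas=[0,0,0,-0.013,0,0.001,0,0,0,0,-0.023,-0.002,-0.001,0,0,0,0,-0.034,-0.002,-0.001,0,0,0,0,-0.0475,-0.0006,0,0,0,0,0,-0.056,0.002,0.003,0,0,0,0,-0.063,0.0044,0.0055,0,0,0,0,-0.072,0.0095,0.0105,0,0,0,0,-0.072,0.0095,0.0105,0],
)

```text
time: 33.62
tcp_pos: [0.6091, 0.2188, 0.1318]
tool_rot: [-135.0, 0.1, 3.4]
wrist_force: [1.3, -0.2, -1.4]
finger_gap: 0.002
```

```bash
python3 - <<'E'
from g import *
s=env.sense();print(s['time'],s['tcp_pos'],s['wrist_force'])
snap('wrist','w27');snap('side','s27',(150,90,310,210),5)
for cam in ('side','wrist'):
    print([(d['centre'],round(d['score'],2)) for d in env.pinpoint('latch_knob',cam)])
E
```

```text
33.625 [0.6091 0.2188 0.1318] [ 1.2803 -0.1951 -1.4097]
[([0.591, 0.1955, 0.152], 0.44), ([0.5316, 0.2142, 0.0453], 0.25)]
[([0.5871, 0.1899, 0.155], 0.7), ([0.5287, 0.2018, 0.0024], 0.45)]
```

View pics/w27.png

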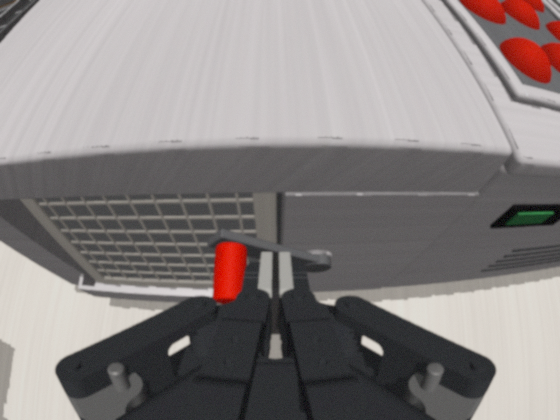

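View pics/s27.png

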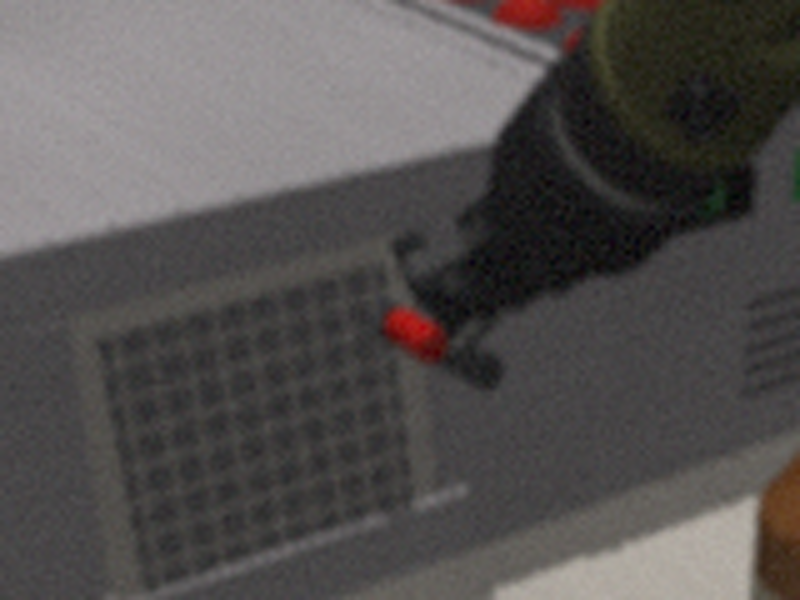

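```bash
python3 - <<'E'
from g import *
M=pose();t=M[:3,3]-M[:3,2]*.025;d=t-O;print('tip unit',d@UX*1e3,d@UY*1e3,d[2]*1e3)
for q in ((-6,150,-84),(-6,186,-84),(-6,186,-52),(-6,172,-52),(-6,160,-51),(-6,148,-49),(-6,138,-48),(-6,132,-48)): print(q,delta(M,tip(*q))[0])
E
```

```text
tip unit -5.610352132795122 -81.31440927404738 150.49947380816803
(-6, 150, -84) [ 0.     -0.03   -0.05    0.0027  0.0006  0.0001]
(-6, 186, -84) [ 0.     -0.03   -0.05    0.0027 -0.0248 -0.0254]
(-6, 186, -52) [ 0.     -0.03   -0.05   -0.0293 -0.0248 -0.0254]
(-6, 172, -52) [ 0.     -0.03   -0.05   -0.0293 -0.0149 -0.0155]
(-6, 160, -51) [ 0.     -0.03   -0.05   -0.0303 -0.0064 -0.007 ]
(-6, 148, -49) [ 0.     -0.03   -0.05   -0.0323  0.0021  0.0015]
(-6, 138, -48) [ 0.     -0.03   -0.05   -0.0333  0.0091  0.0085]
(-6, 132, -48) [ 0.     -0.03   -0.05   -0.0333  0.0134  0.0128]
```

>>> step_arm(
  deltas=[0,0,0,0.004,0,0,0,0,0,0,0.004,-0.0125,-0.0125,0,0,0,0,0.003,-0.025,-0.0255,0,0,0,0,-0.0145,-0.025,-0.0255,0,0,0,0,-0.029,-0.025,-0.0255,0,0,0,0,-0.0293,-0.02,-0.02,0,0,0,0,-0.0293,-0.015,-0.0155,0,0,0,0,-0.0293,-0.015,-0.0155,0],
)

```text
time: 34.83
tcp_pos: [0.5813, 0.2168, 0.1534]
tool_rot: [-135.0, 0.0, 3.4]
wrist_force: [-0.3, 0.1, -0.2]
finger_gap: -0.005
```

```bash
python3 - <<'E'
from g import *
s=env.sense();print(s['time'],s['tcp_pos'],s['wrist_force'])
snap('side','s28',(150,90,310,210),5)
M=pose()
for q in ((-6,172,-52),(-6,160,-51),(-6,148,-49),(-6,138,-48),(-6,132,-48),(-6,128,-48)): print(q,delta(M,tip(*q))[0])
E
```

```text
34.825 [0.5813 0.2168 0.1534] [-0.3309  0.1158 -0.1516]
(-6, 172, -52) [-0.     -0.03   -0.06   -0.0005 -0.0003 -0.0003]
(-6, 160, -51) [-0.     -0.03   -0.06   -0.0015  0.0081  0.0082]
(-6, 148, -49) [-0.     -0.03   -0.06   -0.0035  0.0166  0.0167]
(-6, 138, -48) [-0.     -0.03   -0.06   -0.0045  0.0237  0.0237]
(-6, 132, -48) [-0.     -0.03   -0.06   -0.0045  0.0279  0.028 ]
(-6, 128, -48) [-0.     -0.03   -0.06   -0.0045  0.0308  0.0308]
```

View pics/s28.png

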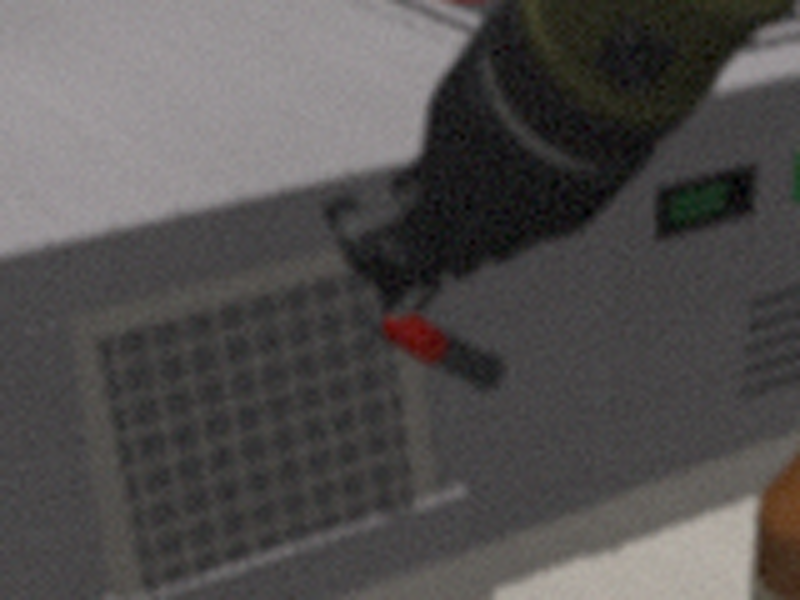

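The tip is above the knob. Pressing down along the arc.

>>> step_arm(
  deltas=[0,0,0,0,0.004,0.004,0,0,0,0,-0.0015,0.008,0.008,0,0,0,0,-0.0025,0.0125,0.0125,0,0,0,0,-0.0035,0.0167,0.0167,0,0,0,0,-0.0045,0.02,0.02,0,0,0,0,-0.0045,0.0237,0.0237,0,0,0,0,-0.0045,0.0237,0.0237,0],
)

```text
time: 35.75
tcp_pos: [0.577, 0.2162, 0.1203]
tool_rot: [-135.1, -0.0, 3.4]
wrist_force: [0.8, -0.6, -0.4]
finger_gap: 0.002
```

```bash
python3 - <<'E'
from g import *
s=env.sense();print(s['time'],s['tcp_pos'],s['wrist_force'])
snap('side','s29',(150,90,310,210),5)
for cam in ('side',):
    print([(d['centre'],round(d['score'],2)) for d in env.pinpoint('latch_knob',cam)])
E
```

```text
35.75 [0.577  0.2162 0.1203] [ 0.7571 -0.6068 -0.3833]
[([0.5756, 0.1949, 0.1234], 0.61)]
```

View pics/s29.png

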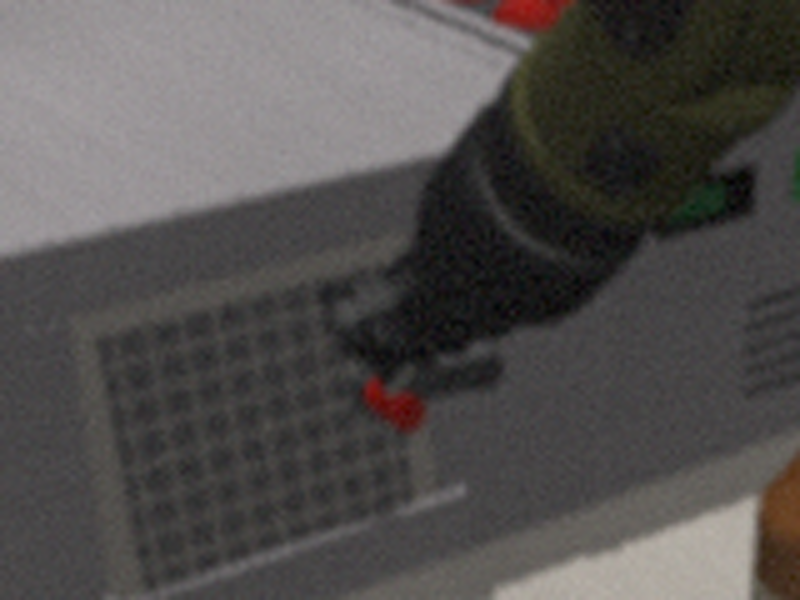

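>>> step_arm(
  deltas=[0,0,0,0,0.0015,0.0015,0,0,0,0,0,0.003,0.003,0,0,0,0,0,0.0045,0.0045,0,0,0,0,0,0.0045,0.0045,0],
)

```text
time: 36.35
tcp_pos: [0.5767, 0.2165, 0.1144]
tool_rot: [-135.0, -0.0, 3.4]
wrist_force: [0.6, 0.1, 0.4]
finger_gap: -0.003
```

>>> step_arm(
  deltas=[0,0,0,0,0.0015,0.0015,0,0,0,0,0,0.003,0.003,0,0,0,0,0,0.003,0.003,0],
)

```text
time: 36.72
tcp_pos: [0.577, 0.2169, 0.113]
tool_rot: [-134.8, -0.1, 3.4]
wrist_force: [-3.8, -5.1, 12.4]
finger_gap: -0.004
```

```bash
python3 - <<'E'
from g import *
s=env.sense();print(s['time'],s['tcp_pos'],s['wrist_force'])
snap('side','s30',(150,90,310,210),5);snap('wrist','w30')
for cam in ('side','wrist'):
    print([(d['centre'],round(d['score'],2)) for d in env.pinpoint('latch_knob',cam)])
E
```

```text
36.725 [0.577  0.2169 0.113 ] [-3.8247 -5.053  12.3869]
[([0.5748, 0.1949, 0.1179], 0.6)]
[]
```

View pics/s30.png

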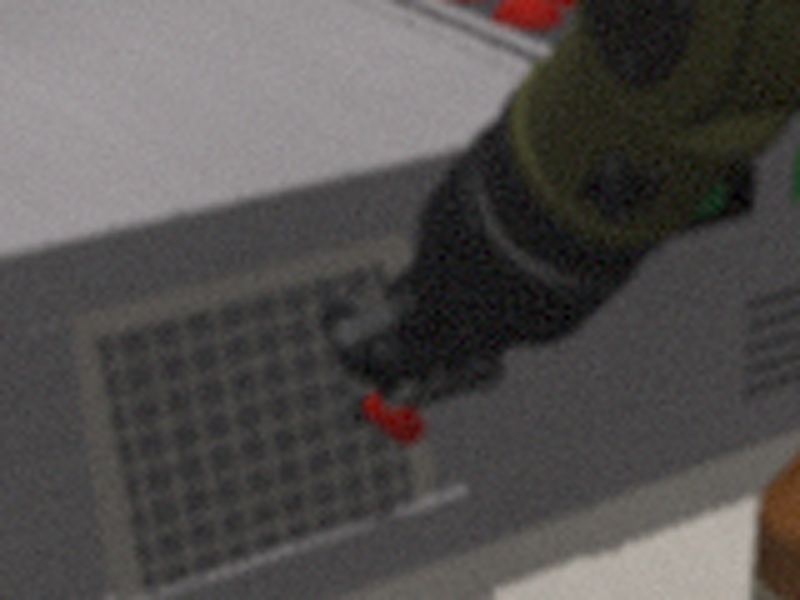

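View pics/w30.png

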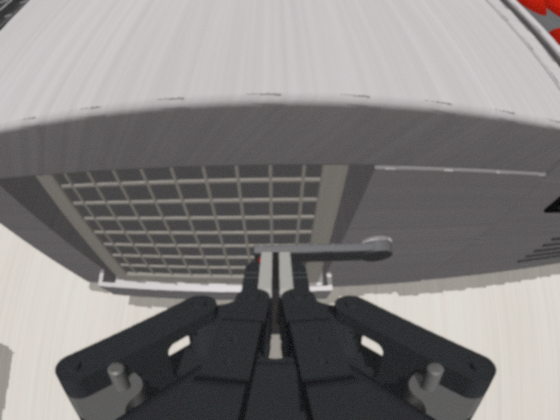

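The latch reads hard on its stop, level, at 12 N. Retracting and checking.

>>> step_arm(
  deltas=[0,0,0,0,-0.006,-0.006,0,0,0,0,0,-0.015,-0.025,0,0,0,0,0,-0.015,-0.06,0,0,0,0,0,-0.015,-0.11,0,0,0,0,0,-0.015,-0.16,0,0,0,0,0,-0.015,-0.16,0],
)

```text
time: 37.67
tcp_pos: [0.5854, 0.1118, 0.2365]
tool_rot: [-135.1, -0.3, 3.3]
wrist_force: [0.5, 0.6, -0.1]
finger_gap: -0.008
```

```bash
python3 - <<'E'
from fo import *
s=env.sense();print(s['time'],s['tcp_pos'],s['wrist_force'])
snap('side','s31');snap('wrist','w31');snap('top','t31')
m=[((13,45.5,8.4),(0,255,0))]
draw('w31','wrist',(60,40,500,300),1.8,m,'pics/w31f.png')
for n in ("latch_knob","latch_pivot","filter","filter_top","sauce_bottle","spice_jar","board_green","board_yellow"):
  for cam in ('side','wrist','top'):
    print(n,cam,[(d['centre'],round(d['score'],2)) for d in env.pinpoint(n,cam)])
E
```

```text
37.675 [0.5854 0.1118 0.2365] [ 0.5458  0.6386 -0.1304]
latch_knob side [([0.5745, 0.1939, 0.1196], 0.67)]
latch_knob wrist [([0.577, 0.188, 0.1232], 0.81)]
latch_knob top [([0.5756, 0.1926, 0.1236], 0.69)]
latch_pivot side [([0.6364, 0.2212, 0.1222], 0.86)]
latch_pivot wrist [([0.6315, 0.2196, 0.1201], 0.65)]
latch_pivot top [([0.63, 0.2194, 0.119], 0.94), ([0.6859, 0.0219, -0.0052], 0.37)]
filter side [([0.3438, -0.2215, -0.0002], 0.92), ([0.7709, -0.2129, -0.0008], 0.83), ([0.5283, 0.2155, 0.0472], 0.61), ([0.5267, 0.1978, -0.0002], 0.21)]
filter wrist [([0.5359, 0.214, 0.0449], 0.75)]
filter top [([0.5327, 0.2153, 0.0452], 0.93), ([0.5233, 0.2418, 0.1805], 0.67)]
filter_top side [([0.7696, -0.2065, 0.1915], 0.91), ([0.5293, 0.2364, 0.1814], 0.73), ([0.3435, -0.2197, 0.0982], 0.7)]
filter_top wrist [([0.5314, 0.2323, 0.1812], 0.93)]
filter_top top [([0.5283, 0.2339, 0.1823], 0.86), ([0.6343, 0.2211, 0.1196], 0.61)]
sauce_bottle side [([0.6815, 0.0229, 0.0019], 0.9)]
sauce_bottle wrist []
sauce_bottle top [([0.6872, 0.0238, -0.0011], 0.65)]
spice_jar side [([0.4545, 0.0144, -0.004], 0.67)]
spice_jar wrist []
spice_jar top [([0.4499, 0.0117, 0.0007], 0.65)]
board_green side [([0.5045, -0.1386, 0.0126], 0.73)]
board_green wrist []
board_green top [([0.6316, 0.2211, 0.1181], 0.33), ([0.532, 0.2033, 0.0008], 0.24)]
board_yellow side [([0.5441, -0.2594, 0.0152], 0.8)]
board_yellow wrist [([0.5243, 0.2429, 0.1829], 0.52)]
board_yellow top [([0.5304, 0.2172, 0.0432], 0.59)]
```

View pics/w31f.png

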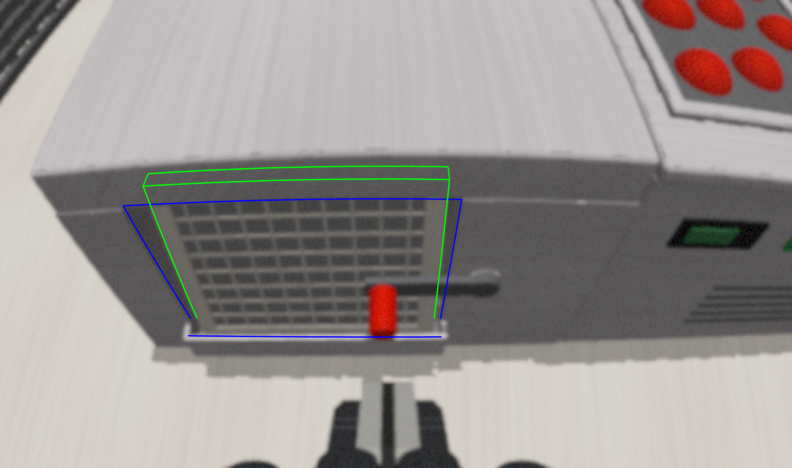

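View pics/s31.png

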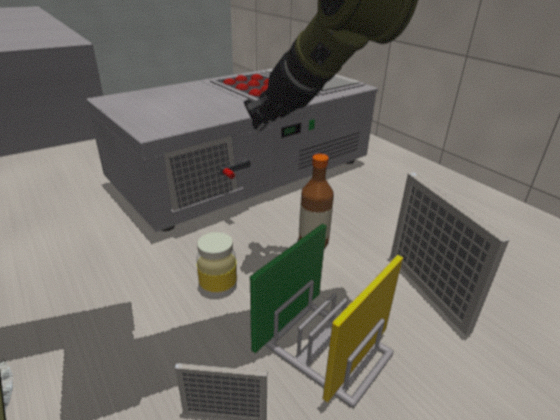

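```bash
python3 - <<'E'
from fo import *
out=[]
for tag,cam,box in (('w31','wrist',(220,160,360,250)),('s31','side',(200,140,270,185))):
  x0,y0,x1,y1=box;s=700/(x1-x0)/1.0
  d=np.load(f'pics/{tag}.npz');c=dict(intrinsics=d['K'],world_from_camera=d['W'])
  o=cv2.resize(d['im'][y0:y1,x0:x1],None,fx=s,fy=s,interpolation=cv2.INTER_CUBIC)
  for th,col in ((0,(0,255,0)),(.1,(0,255,255))):
    u=np.array([np.cos(th),np.sin(th)]);v=np.array([-u[1],u[0]])
    P=[U(2.5,*(np.array([-104,120])+u*a+v*b)) for a,b in ((-8,8),(68,8),(68,-8),(-8,-8),(-8,8))]
    q=(proj(cam,P,c)-[x0,y0]+.5)*s;cv2.polylines(o,[q.round().astype(int)],False,col,1)
    y,z=K(th);q=(proj(cam,[U(2,y,z),U(-26,y,z)],c)-[x0,y0]+.5)*s;cv2.polylines(o,[q.round().astype(int)],False,col,1)
  out.append(cv2.resize(o,(560,290)))
cv2.imwrite('pics/latch.png',np.vstack(out))
E
```

```text
(no output)
```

View pics/latch.png

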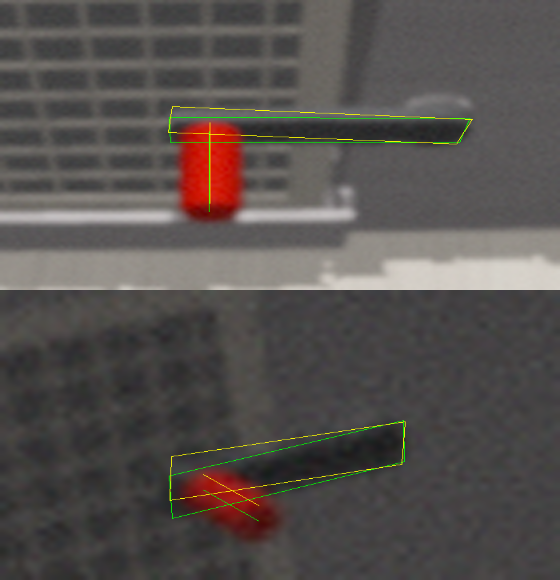

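```bash
python3 - <<'E'
from bench import env
print(env.sense()['time'],env.job_done())
E
```

```text
the job is handed in; nothing more can be done
39.025 None
```

The filter is refitted and home on its stops, the latch is closed, and the job was handed in at about 39 s of the 72 s allowed. The tool reports no verdict.

**What I did:** I took the middle-sized filter from the rack's middle slot and set its lower edge in the channel, where it rested by itself leaning out. I pushed its top bar back until it met the stops (14 N), then swung the latch from about 1.9 rad down to its stop (12 N).

**What the last checks showed:**
- **Filter:** it leans back about 7–8° (top edge near unit x 31 mm, lower edge near x 13 mm). It sits centred between the jambs and matches the home outline in the side and wrist pictures.
- **Latch:** the arm and knob fit the 0 rad outline in two views, and the knob's measured height of 0.120–0.124 m matches the pivot's.
- **Other things:** the bottle and jar read at their starting places within about 5 mm in the side and top views. The boards read so in the side view only; the top view after the retreat gave only false, low-score hits for them, so I could not cross-check them.
- **Robot:** it was clear of everything at hand-in.

**What went wrong on the way:**
- **Joint 6 limit:** joint 6 reached 180° during the first insertion, so I backed out and turned the held filter half round before fitting it.
- **Short first pushes:** the first pushes stopped short because the fingertips appear to end about 25 mm behind the reported TCP. The filter stood upright, tipped slightly outward once for a reason I did not find, and went home on the deeper push.

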